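# Hold a wax plug over the sample pot with tongs

### The job

Get a sample weighing ready: stand the open white pot upright in the middle of the balance's round pan, without letting it fall. Then take the spring tongs by their rubber grips and with them lift the tall round wax plug out of the tray, never touching the plug itself, never dropping it, and leaving the other wax pieces and the rest of the bench undisturbed. Finish while still holding the plug in the tongs, just clear above the pot's mouth and centred over it, ready to go in once the balance has been zeroed.

Things in the scene. Friction and masses are not known exactly. Their poses are not given: they have to be found in the camera images.
- pot: open straight-sided white plastic sample pot, 58 mm outside diameter, 60 mm high, 2.5 mm wall, about 50 g; stands upright on the bench at the start. Origin: centre of its underside, z up
- pot_rim (a point): centre of the pot's mouth, 60 mm above the origin of the pot
- pan (a point): centre of the top of the balance's round steel pan (94 mm diameter, 78 mm above the bench, fixed). The axes turn with the balance, a grey-white box 245 x 180 mm and 58 mm high (64 mm at most at the display), whose centre lies 50 mm from the pan along -x; its display and keys are at the -x end. The balance does not move when pushed
- tray: shallow fixed stainless tray, 130 mm (x) by 280 mm (y), floor 4 mm thick, rim 10 mm high. Origin: centre of its underside. Three cream wax pieces stand on it in a row along its y axis, about 85 mm apart, in any order
- plug: the tall round wax plug to pick: upright cylinder 36 mm in diameter, 45 mm high, about 40 g. Origin: centre of its underside, 4 mm above the bench on the tray
- plug_center (a point): middle of the plug, 22.5 mm above its underside
- puck: low round wax puck, 46 mm in diameter, 22 mm high; stays on the tray. Origin: centre of its underside
- bar: rectangular wax block, 40 (x) x 26 (y) x 40 mm high; stays on the tray. Origin: centre of its underside
- tongs: sprung steel tongs, 235 mm long, 24 mm high, about 110 g, lying level on their rest, underside 20 mm above the bench: a bow at the back (x = -111 to -100 mm) and two arms that spread in the tongs' x-y plane. x points from bow to jaws, z up; origin: on the middle line at the level of the underside, between the rubber grips
- tongs_grip (a point): middle between the rubber grips (85 mm long along x), 12 mm above the tongs' underside: squeeze here along y. Outer width here 64 mm open, about 40 mm (arms parallel) when the jaws hold a 36 mm thing. Spring force on the grips: 2.5 N open, 4 N squeezed by 8 mm, 7 N at 40 mm; squeezed by 8 to 12 mm the open tongs can be carried firmly
- tongs_jaws (a point): point between the two jaws, 105 mm ahead of tongs_grip along the tongs' x, same height: the middle of a held thing belongs here. Jaws: 24 mm high, 36 mm long (18 mm either side along x), each a shallow V of 3 mm sheet; open gap 80 mm at the tips, 86 mm in the hollows. 1 mm less at the grips closes the jaws by 2 mm, both sides alike
- tongs_left: the arm on the tongs' +y side with its jaw. Origin: its pivot at the bow, 100 mm behind and 9 mm to the left of the tongs' origin. Its yaw relative to the tongs is +0.12 rad open and about 0 when holding a 36 mm thing
- tongs_right: the arm on the tongs' -y side with its jaw, mirror image of the left one (yaw -0.12 rad open)
- rest: fixed white plastic rest under the tongs: foot plate 170 x 110 mm, 3 mm thick, and two cross bars 20 mm high, 8 mm thick, 130 mm wide (28 mm high lugs at their ends, 66 mm to each side), at x = -70 and +70 mm, so that fingers can reach down between the bars at the grips. Origin: centre of its underside
- lidded_jar: low white jar with a white lid, 56 mm in diameter, 62 mm high, standing at the front left; not part of the job
- scoop: steel hand scoop lying at the front right; not part of the job. About 180 mm long, 22 mm high; origin: where the handle meets the blade
- marker: black marker pen, 16 mm thick, 125 mm long, lying beyond the balance; not part of the job
- amber_jar: amber glass jar, 60 mm in diameter, 85 mm high, behind the tray; not part of the job
- hdpe_bottle: white bottle, 64 mm in diameter, 125 mm high, behind the tray; not part of the job
- tape: roll of tape, 90 mm in diameter, 24 mm high, lying behind the tongs; not part of the job

How it is judged:
On the way, in this order (a step that is already met when the one before it is completed fails the run):
1. the pot stands upright in the middle of the balance's pan, let go (horizontal distance between pot and pan below 0.018 m and z of pot in the frame of pan below 0.004 m and angle between pot's own z axis and vertical below 0.08 rad and contact force between the fingers and pot below 0.05 N), for 0.2 s.
2. the tongs are held by the robot's fingers, clear of their rest (contact force between the fingers and tongs above 0.5 N and contact force between tongs and rest below 0.01 N and height (world z) of tongs_grip above 0.045 m), for 0.2 s.
3. the plug is lifted off the tray between the jaws of the tongs (contact force between plug and tongs_left above 0.3 N and contact force between plug and tongs_right above 0.3 N and height (world z) of plug_center above 0.045 m and contact force between plug and tray below 0.01 N), for 0.2 s.
At the end, for the whole second after the job is handed in: Tongs held; both jaws press the plug (over 0.3 N each), nothing else carries it; its middle is within 20 mm of the pot's axis, 25 to 120 mm above the rim, still; the pot is upright (0.08 rad), within 18 mm of the pan's centre, untouched by plug and tongs (contact force between the fingers and tongs above 1 N and contact force between plug and tongs_left above 0.3 N and contact force between plug and tongs_right above 0.3 N and contact force between each of plug, tongs and pot below 0.01 N and horizontal distance between plug_center and pot_rim below 0.02 m and z of plug_center in the frame of pot_rim between 0.025 and 0.12 m and linear speed of plug below 0.03 m/s and horizontal distance between pot and pan below 0.018 m and z of pot in the frame of pan below 0.004 m and angle between pot's own z axis and vertical below 0.08 rad); the arm keeps its last pose, push and grip.
It fails at once if the plug is touched by the robot itself (contact force between any of the arm, the fingers and plug above 0.3 N).
It fails at once if the pot is let fall (linear speed of pot above 0.6 m/s and contact force between anything else and pot below 0.001 N).
It fails at once if the plug is dropped (linear speed of plug above 0.6 m/s and contact force between anything else and plug below 0.001 N).
It fails at once if another wax piece is disturbed (distance of any of puck, bar from where it was at the start of the episode above 0.015 m).
It fails at once if something else on the bench is disturbed (distance of any of lidded_jar, scoop, marker, amber_jar, hdpe_bottle, tape from where it was at the start of the episode above 0.03 m).
It also fails if it takes over 72 s, if anything falls off the work surface, if the arm or the gripper's body presses on something with over 40 N, if the wrist force passes 120 N, or if a joint passes its speed limit or range.

### The arm

A 6-joint arm with a two-finger parallel gripper is mounted at the origin on the work surface. World frame = base frame: x ahead of the robot, y to its left, z up, the work surface at z = 0. Lengths are in m, angles in rad, forces in N, time in s.
With the tool pointing down it reaches from about 0.25 to 0.725 m from the base axis. Payload 9.7 kg.
Tool frame: the origin (TCP) lies at the very end of the fingers, on their centre line; the grasp point (between the pads) lies 19 mm behind it; z points along the fingers, x is the direction in which the jaws open and shut, and the axes are right-handed (so a half turn about z gives the same grasp; the last joint's range is limited). The gripper opens to 85 mm and grips with 20 to 120 N. Pads are 22 mm wide; open, the fingers measure 114 mm over their backs; the gripper's body (76 mm by 85 mm) begins 54 mm behind the grasp point. The pads swing forward as they close: fully open they stand 13 mm farther back than shut.
Start: joints at [-1.162, 0.087, 0.176, 1.66, 0, 1.571], TCP at [0.219, -0.505, 0.2] pointing down, gripper open.
Joint ranges: [-3.13, 3.13], [-0.85, 1.81], [-1.15, 1.24], [-2.2, 2.28], [-1.44, 1.52], [-3.14, 3.14]. Speed limits (rad/s): [2.22, 2.22, 2.57, 3.14, 3.14, 3.14].

### API

Orientations are given as a 3x3 rotation matrix whose columns are the frame's x, y, z axes.
In Python, from rig import * gives the robot as it stands. The module is installed in compiled form; this text tells all that it offers.
- The arm moves only by the tool send_rows, never from a script. Its argument "targets" is text: rows parted by semicolons, each of 7 numbers parted by spaces: the shift along the tool's x, y, z in m, then the turn, a rotation vector about the tool's x, y, z in degrees, then the finger opening in m, from 0 to 0.0854. A call has exactly 8 rows; each row shifts and turns the commanded pose from where the row before left it, along the tool's axes as they then stand; what a row does not reach is not made up. A row lasts 1/12 s, in which the tool goes at most 41.7 mm and 7.16 degrees, less where a joint would pass 70% of its speed; a pose out of reach is approached as far as the arm can. A call with a gripper value outside its range is refused whole. The fingers move at their own pace and stop on an object; "squeeze" is the grip in N (left out, the last holds). Time passes only in rows, so rows that do not move let the fingers close, or fill a call up. It gives the time, the measured TCP pose, the force and the opening at its end, in the units of the state.
- sense(): the state, without advancing time (a new reading comes with each control period).
- get_image(name): name is "side" or "top" or "wrist"; returns a dict with "color" (400x640x3 uint8, red, green, blue), "intrinsics" (3x3 intrinsics, pixels), "xyz" and "orientation" of the camera in the world. Camera axes: x right, y down, z forward; pixel columns grow to the right and rows downward; lengths in m; the calibration is good to about 2 mm. A picture is of the moment at which its call begins. There is no depth.
- finish_job(): hands the job in, once; it reports no verdict.
The state is a dict: "time": time; "qpos": joint angles; "qd": joint speeds; "joint_efforts": joint torques, N m; "ee_pos": TCP position; "ee_rot": TCP orientation; "force": force on the tool from outside, world axes, zero at the start; "torque": the same for the moment, N m; "opening": finger opening in m.
Only numpy, scipy, OpenCV 4.12 (cv2) and the standard library are available. Lean on these libraries where they do the work, as an engineer would, in place of code of your own. Each camera call takes 0.05 s, during which the arm holds its last target.

## Working session

There is one attempt and no reset: what is moved stays moved. The work goes in short steps, Python scripts to look and compute and a tool call to move; the robot and the scene stay as the last step left them, time stands still between calls to the robot, and variables do not carry over. Pictures are saved under pics/ and viewed, and the job is handed in when it is done.

Besides the shell and the picture viewer there is one more tool, called as name(argument=value, ...) on one line, values as JSON. send_rows: Moves the arm, as the interface text tells. Its arguments: {"type":"object","properties":{"targets":{"type":"string"},"squeeze":{"type":"number"}},"required":["targets"]}

```bash
mkdir -p pics
python3 - <<'E'
from rig import *
import cv2,numpy as np
s=sense(); print({k:np.round(v,3).tolist() for k,v in s.items()})
for n in ["top","side","wrist"]:
    d=get_image(n); cv2.imwrite(f"pics/{n}0.png",d["color"][:,:,::-1])
    print(n,np.round(d["intrinsics"],1).tolist(),np.round(d["xyz"],4).tolist(),np.round(d["orientation"],4).tolist())
E
```

```text
{'time': 0.0, 'qpos': [-1.162, 0.087, 0.175, 1.66, 0.0, 1.571], 'qd': [0.001, 0.0, 0.0, -0.001, -0.001, -0.002], 'joint_efforts': [-0.005, -52.039, 46.48, 0.016, -0.0, -0.0], 'ee_pos': [0.219, -0.504, 0.2], 'ee_rot': [[0.398, -0.918, -0.0], [-0.918, -0.398, 0.001], [-0.001, -0.0, -1.0]], 'force': [-0.612, 0.476, 0.247], 'torque': [0.009, 0.031, -0.015], 'opening': 0.085}
top [[505.9, 0.0, 316.2], [0.0, 505.9, 210.1], [0.0, 0.0, 1.0]] [0.2749, 0.029, 1.2761] [[0.0207, -0.9752, 0.2203], [-0.9998, -0.0206, 0.0031], [0.0015, -0.2203, -0.9754]]
side [[508.7, 0.0, 314.2], [0.0, 508.7, 195.7], [0.0, 0.0, 1.0]] [0.2711, 1.1363, 0.8709] [[-0.9647, -0.1659, 0.2047], [-0.2627, 0.5494, -0.7932], [0.0191, -0.819, -0.5735]]
wrist [[340.9, 0.0, 319.8], [0.0, 340.9, 197.6], [0.0, 0.0, 1.0]] [0.2806, -0.479, 0.3733] [[0.3979, -0.8839, -0.2455], [-0.9174, -0.3839, -0.1047], [-0.0018, 0.2669, -0.9637]]
```

View pics/top0.png

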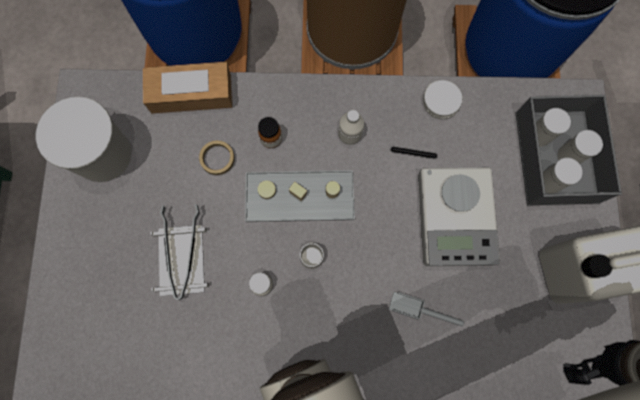

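View pics/side0.png

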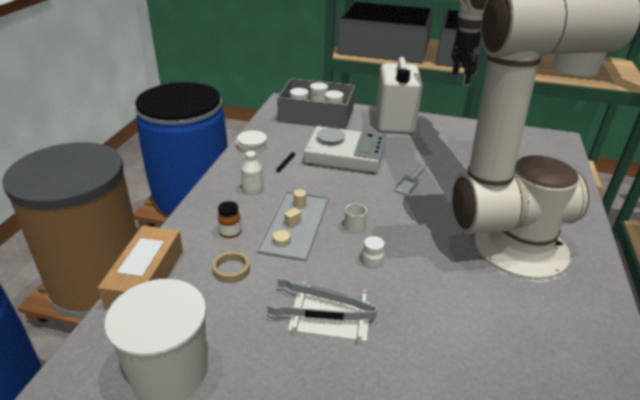

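View pics/wrist0.png

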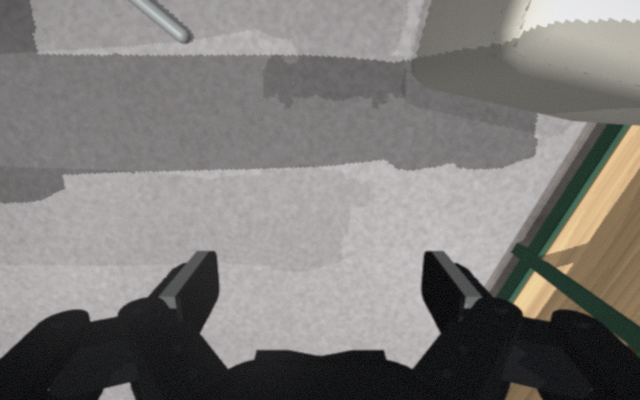

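```bash
cat > h.py <<'E'
import numpy as np,cv2
from rig import *
def ray(d,u,v,z):
    K=d["intrinsics"];R=np.array(d["orientation"]);c=np.array(d["xyz"])
    r=R@np.linalg.solve(K,[u,v,1.]); return c+r*(z-c[2])/r[2]
def proj(d,p):
    R=np.array(d["orientation"]);q=R.T@(np.array(p,float)-d["xyz"]); q=d["intrinsics"]@q; return q[:2]/q[2]
def crop(d,x0,y0,w,h,s,name):
    c=d["color"][y0:y0+h,x0:x0+w,::-1]; c=cv2.resize(np.ascontiguousarray(c),None,fx=s,fy=s,interpolation=cv2.INTER_CUBIC); cv2.imwrite(f"pics/{name}.png",c)
def circ(d,c,r,z,n=72):
    t=np.linspace(0,2*np.pi,n); return np.array([proj(d,[c[0]+r*np.cos(a),c[1]+r*np.sin(a),z]) for a in t])
E
python3 - <<'E'
from h import *
d=get_image("top")
crop(d,240,165,120,135,5,"t1"); crop(d,140,195,80,110,5,"t2"); crop(d,380,140,125,130,5,"t3")
s=get_image("side"); crop(s,255,180,130,100,6,"s1"); crop(s,260,270,130,80,6,"s2"); crop(s,290,110,110,70,6,"s3")
E
```

```text
(no output)
```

View pics/t1.png

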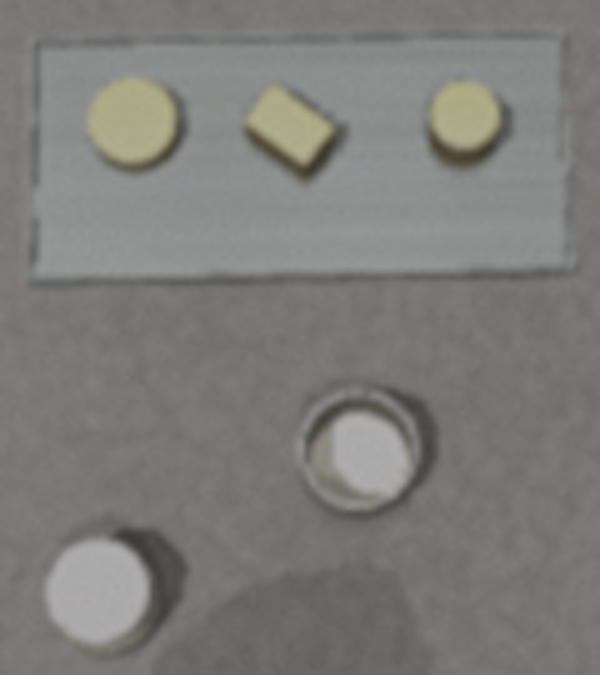

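View pics/t2.png

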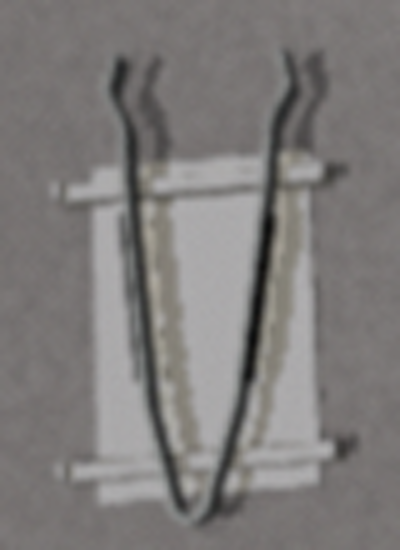

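View pics/t3.png

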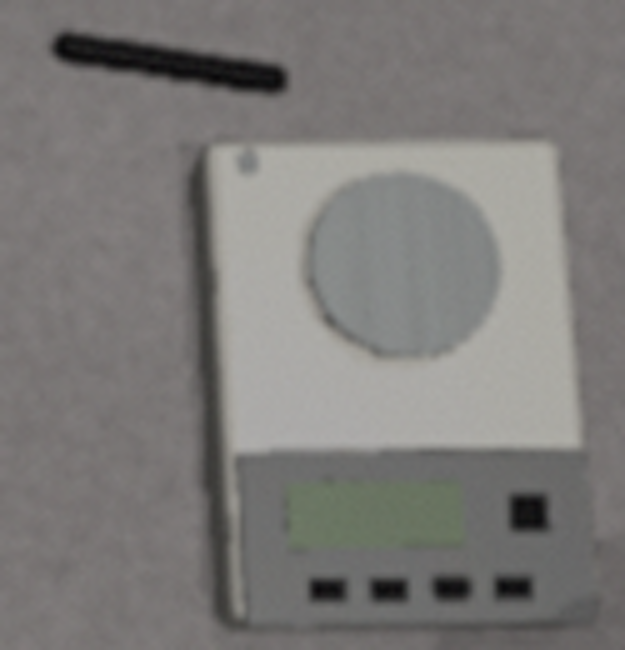

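View pics/s1.png

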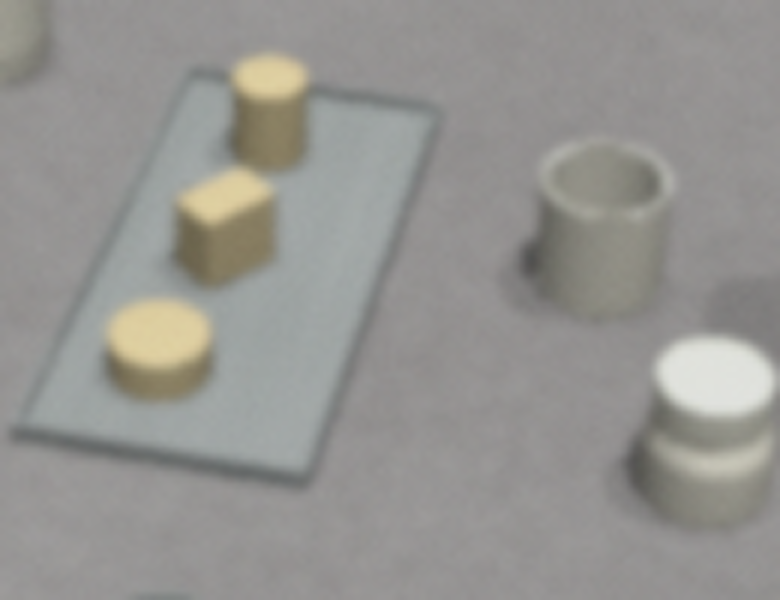

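View pics/s2.png

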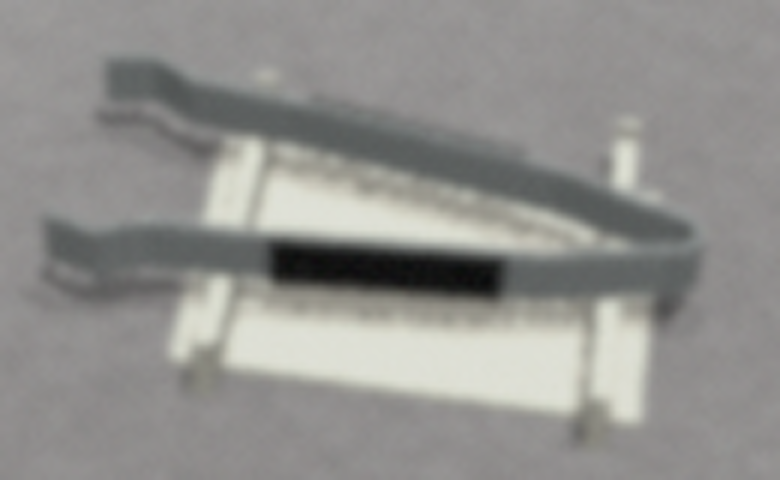

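View pics/s3.png

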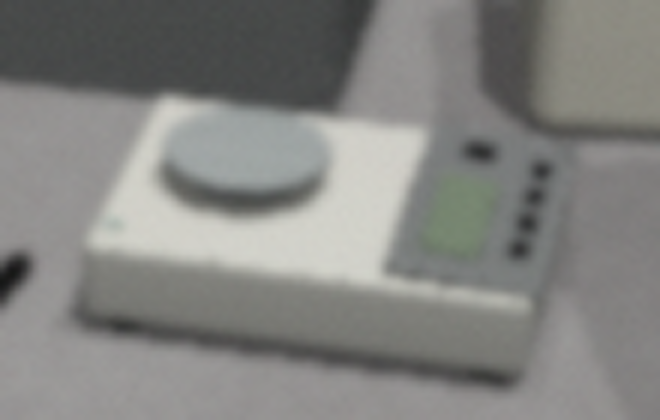

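Run:
```python
from h import *
d=get_image("top");s=get_image("side")
def T(x,y,ox,oy,z): return ray(d,x/5+ox-.4,y/5+oy-.4,z)
P={}
P['pot']=T(360,450,240,165,.06);P['plug']=T(465,117,240,165,.049);P['puck']=T(134,121,240,165,.026)
P['bar']=T(293,125,240,165,.044);P['pan']=T(404,265,380,140,.078)
P['jar']=T(100,592,240,165,.062)
for k,v in P.items(): print(k,v.round(4),'side px',proj(s,v).round(1))
for n,xy in dict(bow=(197,520),tipL=(122,60),tipR=(290,55),hollowL=(118,90),hollowR=(294,95),gLa=(132,215),gLb=(146,380),gRa=(267,215),gRb=(248,380)).items():
    v=T(*xy,140,195,.044); print(n,v.round(4),((proj(s,v)+.4-[260,270])*6).round(0))
for n,xy in dict(c1=(35,38),c2=(565,35),c3=(35,280),c4=(572,270)).items(): print('tray',T(*xy,240,165,.01).round(4))
for n,xy in dict(c1=(208,147),c2=(556,145),c3=(222,625),c4=(600,622)).items(): print('bal',T(*xy,380,140,.058).round(4))
for a,b in dict(a=(57,190),b=(322,170),c=(65,472),e=(335,450)).items(): print('rest lug',T(*b,140,195,.028).round(4))
from h import crop
```

```text
pot [0.439  0.0416 0.06  ] side px [355.1 208.7]
plug [ 0.6097 -0.0072  0.049 ] side px [299.4 191.7]
puck [0.6103 0.1614 0.026 ] side px [280.8 234.1]
bar [0.6051 0.0793 0.044 ] side px [292.  210.8]
pan [ 0.5968 -0.3193  0.078 ] side px [330.3 133.7]
jar [0.3682 0.1639 0.062 ] side px [373.5 241.1]
bow [0.3284 0.3577 0.044 ] [697. 220.]
tipL [0.554  0.4134 0.044 ] [ 55. 200.]
tipR [0.5584 0.3296 0.044 ] [117.  42.]
hollowL [0.5387 0.414  0.044 ] [ 94. 210.]
hollowR [0.538  0.3261 0.044 ] [170.  46.]
gLa [0.4758 0.4016 0.044 ] [271. 222.]
gLb [0.3948 0.3878 0.044 ] [499. 242.]
gRa [0.4772 0.3351 0.044 ] [317.  94.]
gRb [0.3959 0.3383 0.044 ] [525. 144.]
tray [0.6583 0.2166 0.01  ]
tray [ 0.6658 -0.06    0.01  ]
tray [0.5295 0.21   0.01  ]
tray [ 0.5405 -0.0641  0.01  ]
bal [ 0.6615 -0.2291  0.058 ]
bal [ 0.6662 -0.4043  0.058 ]
bal [ 0.4207 -0.2298  0.058 ]
bal [ 0.426  -0.4122  0.058 ]
rest lug [0.4903 0.4451 0.028 ]
rest lug [0.5032 0.3132 0.028 ]
rest lug [0.3508 0.4282 0.028 ]
rest lug [0.3642 0.2971 0.028 ]
```

send_rows(targets="0 0 0 0 0 -7 0.085;0 0 0 0 0 -7 0.085;0 0 0 0 0 -7 0.085;0 0 0 0 0 -7 0.085;0 0 0 0 0 -7 0.085;0 0 0 0 0 -7 0.085;0 0 0 0 0 -7 0.085;0 0 0 0 0 -7 0.085", squeeze=20)

```text
time: 1.02
ee_pos: [0.2186, -0.5046, 0.2004]
ee_rot: [[0.984, -0.178, -0.0], [-0.178, -0.984, 0.0], [-0.0, -0.0, -1.0]]
force: [-0.2, -0.5, -0.1]
opening: 0.085
```

send_rows(targets="0 0 0 0 0 -7 0.085;0 0 0 0 0 -3.6 0.085;0.0138 -0.034 0 0 0 0 0.085;0.0138 -0.034 0 0 0 0 0.085;0.0138 -0.034 0 0 0 0 0.085;0.0138 -0.034 0 0 0 0 0.085;0.0138 -0.034 0 0 0 0 0.085;0.0138 -0.034 0 0 0 0 0.085")

```text
time: 1.68
ee_pos: [0.3015, -0.2991, 0.2005]
ee_rot: [[1.0, -0.0, 0.0], [-0.0, -1.0, -0.0], [0.0, 0.0, -1.0]]
force: [0.6, -0.3, 0.6]
opening: 0.0848
```

send_rows(targets="0.0138 -0.034 0 0 0 0 0.085;0.0138 -0.034 0 0 0 0 0.085;0.0138 -0.034 0 0 0 0 0.085;0.0138 -0.034 0 0 0 0 0.085;0.0138 -0.034 0 0 0 0 0.085;0.0138 -0.034 0 0 0 0 0.085;0 0 0 0 0 0 0.085;0 0 0 0 0 0 0.085")

```text
time: 2.35
ee_pos: [0.3845, -0.0949, 0.2005]
ee_rot: [[1.0, 0.005, 0.0], [0.005, -1.0, -0.0], [0.0, 0.0, -1.0]]
force: [-0.2, 0.4, -0.7]
opening: 0.0852
```

Run:
```python
from h import *
s=sense();print(s['qpos'].round(3),s['ee_pos'].round(4),s['ee_rot'].round(3).tolist(),s['time'],s['force'].round(2))
d=get_image("wrist");cv2.imwrite("pics/w1.png",d["color"][:,:,::-1]);print(proj(d,[.439,.0416,.06]))
```

```text
[-0.242 -0.277 -0.16   1.688 -0.     1.324] [ 0.3845 -0.0949  0.2005] [[1.0, 0.005, 0.0], [0.005, -1.0, -0.0], [0.0, 0.0, -1.0]] 2.35 [-0.19  0.41 -0.71]
[386.07827576  16.31793472]
```

View pics/w1.png

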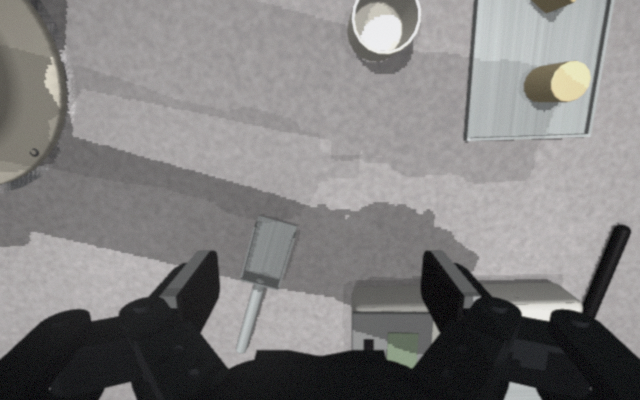

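send_rows(targets="0.0136 -0.0341 0 0 0 0 0.085;0.0136 -0.0341 0 0 0 0 0.085;0.0136 -0.0341 0 0 0 0 0.085;0.0137 -0.0342 0 0 0 0 0.085;0 0 0.03 0 0 0 0.085;0 0 0.03 0 0 0 0.085;0 0 0.03 0 0 0 0.085;0 0 0 0 0 0 0.085")

```text
time: 3.07
ee_pos: [0.4358, 0.0384, 0.1051]
ee_rot: [[1.0, -0.001, -0.008], [-0.001, -1.0, -0.001], [-0.008, 0.001, -1.0]]
force: [-0.8, -0.3, -0.5]
opening: 0.0851
```

Run:
```python
from h import *
s=sense();print(s['ee_pos'].round(4),s['ee_rot'].round(3).tolist())
d=get_image("wrist");cv2.imwrite("pics/w2.png",d["color"][:,:,::-1]);print(proj(d,[.439,.0416,.06]))
d=get_image("side");crop(d,280,120,160,150,4,"s4")
```

```text
[0.4358 0.0384 0.1051] [[1.0, -0.001, -0.008], [-0.001, -1.0, -0.001], [-0.008, 0.001, -1.0]]
[325.15437906 201.50364692]
```

View pics/w2.png

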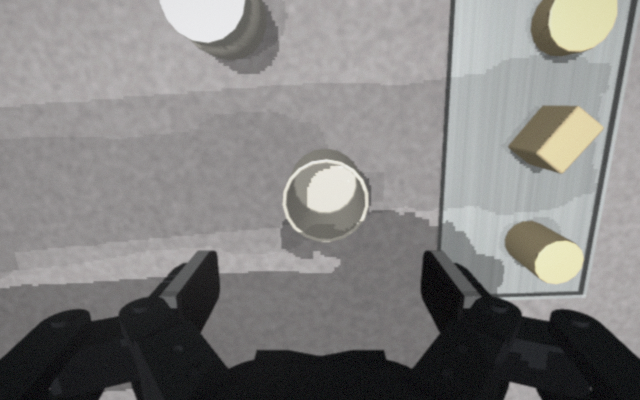

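View pics/s4.png

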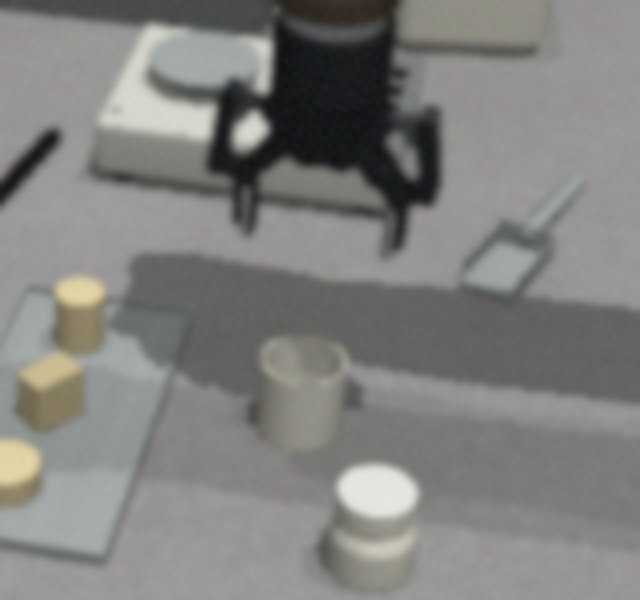

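Run:
```python
from h import *
s=sense();print(s['ee_pos'].round(4))
d=get_image("side");print(((proj(d,s['ee_pos'])-[280,120])*4).round(), ((proj(d,[.439,.0416,.06])-[280,120])*4).round())
d=get_image("wrist");print(proj(d,s['ee_pos']),d['xyz'])
crop(get_image("side"),280,120,160,150,4,"s5")
```

```text
[0.438  0.0387 0.1107]
[308. 290.] [301. 355.]
[318.19049383 229.82342215] [0.43873613 0.10532664 0.28552926]
```

View pics/s5.png

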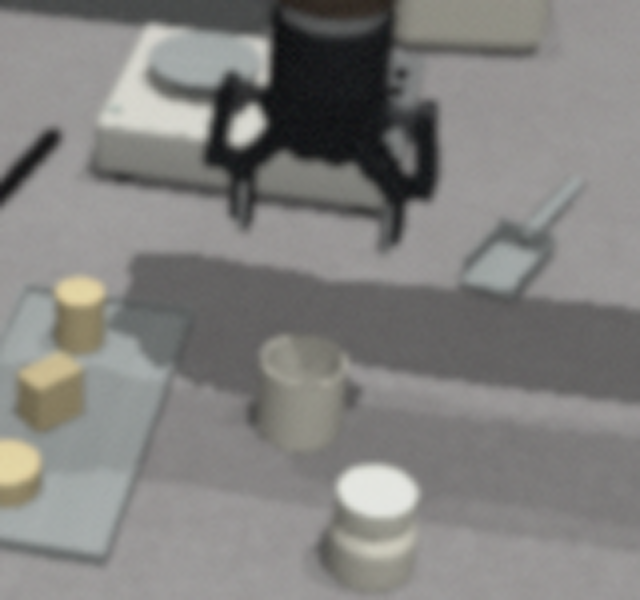

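Run:
```python
from h import *
s=sense();p=s['ee_pos'];print(p.round(4),s['ee_rot'].round(3).tolist())
w=get_image("wrist");sd=get_image("side")
for b in [0,.013,.02,.03,.04]:
    for sx in [-.0425,.0425]:
        q=p+s['ee_rot']@[sx,0,-b]; print(b,sx,proj(w,q).round(),((proj(sd,q)-[280,120])*4).round())
crop(w,150,220,340,180,2,"w3")
```

```text
[0.4396 0.0393 0.1128] [[1.0, -0.001, 0.003], [-0.001, -1.0, 0.0], [0.003, -0.0, -1.0]]
0 -0.0425 [242. 230.] [369. 299.]
0 0.0425 [398. 230.] [243. 277.]
0.013 -0.0425 [236. 240.] [371. 282.]
0.013 0.0425 [404. 240.] [244. 261.]
0.02 -0.0425 [232. 245.] [372. 274.]
0.02 0.0425 [407. 245.] [244. 252.]
0.03 -0.0425 [227. 254.] [373. 261.]
0.03 0.0425 [413. 254.] [245. 239.]
0.04 -0.0425 [221. 264.] [375. 248.]
0.04 0.0425 [419. 264.] [246. 227.]
```

View pics/w3.png

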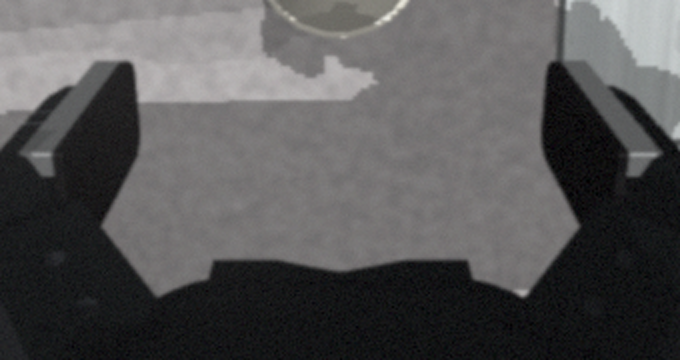

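send_rows(targets="0 0 0 0 0 0 0;0 0 0 0 0 0 0;0 0 0 0 0 0 0;0 0 0 0 0 0 0;0 0 0 0 0 0 0;0 0 0 0 0 0 0;0 0 0 0 0 0 0;0 0 0 0 0 0 0")

```text
time: 4.08
ee_pos: [0.4385, 0.0399, 0.1105]
ee_rot: [[1.0, 0.0, -0.0], [0.0, -1.0, -0.0], [-0.0, 0.0, -1.0]]
force: [0.2, 0.1, 0.6]
opening: -0.0002
```

Run:
```python
from h import *
s=sense();p=s['ee_pos'];print(p.round(4),s['opening'])
w=get_image("wrist");sd=get_image("side")
for b in [0,.01,.02,.03,.04]:
        q=p+s['ee_rot']@[0,0,-b]; print(b,proj(w,q).round(),((proj(sd,q)-[280,120])*4).round())
cv2.imwrite("pics/w4.png",w["color"][:,:,::-1]);crop(sd,280,120,160,150,4,"s6")
```

```text
[0.4385 0.0399 0.1105] -0.00023202211569629182
0 [320. 230.] [307. 292.]
0.01 [320. 237.] [308. 279.]
0.02 [320. 245.] [309. 266.]
0.03 [320. 254.] [310. 254.]
0.04 [320. 264.] [311. 241.]
```

View pics/w4.png

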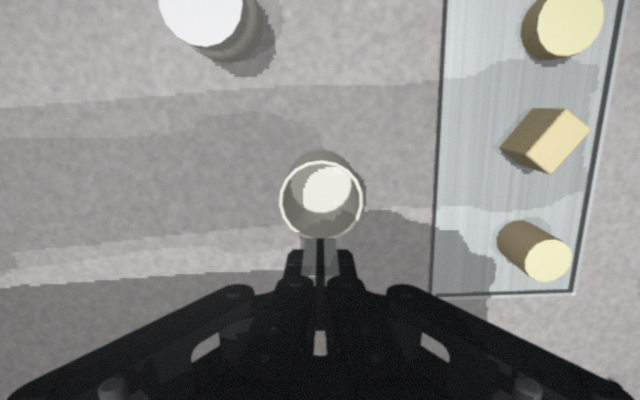

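View pics/s6.png

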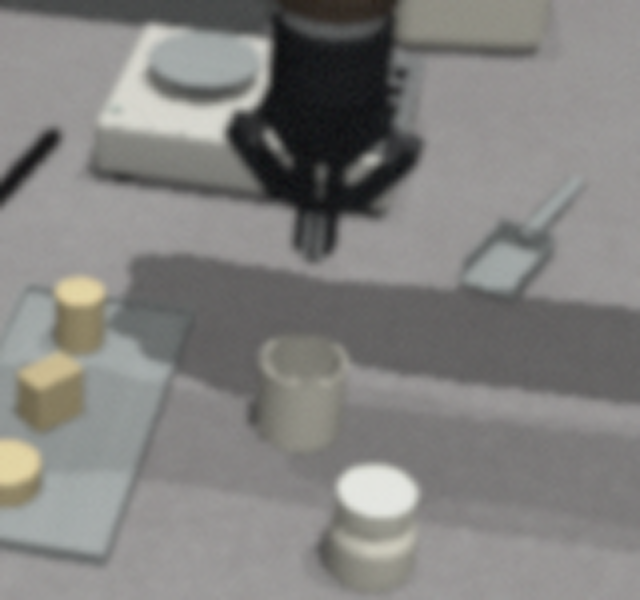

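send_rows(targets="0 -0.0015 0 0 0 0 0.085;0 0 0 0 0 0 0.085;0 0 0 0 0 0 0.085;0 0 0 0 0 0 0.085;0 0 0 0 0 0 0.085;0 0 0.02 0 0 0 0.085;0 0 0.02 0 0 0 0.085;0 0 0.02 0 0 0 0.085")

```text
time: 4.85
ee_pos: [0.4388, 0.0414, 0.05]
ee_rot: [[1.0, 0.0, 0.001], [0.0, -1.0, 0.0], [0.001, -0.0, -1.0]]
force: [0.3, -0.2, 0.1]
opening: 0.0851
```

send_rows(targets="0 0 0.01 0 0 0 0.085;0 0 0.01 0 0 0 0.085;0 0 0.01 0 0 0 0.085;0 0 0.01 0 0 0 0.085;0 0 0 0 0 0 0.085;0 0 0 0 0 0 0.085;0 0 0 0 0 0 0.085;0 0 0 0 0 0 0.085")

```text
time: 5.52
ee_pos: [0.439, 0.0415, 0.0112]
ee_rot: [[1.0, 0.0, 0.001], [0.0, -1.0, 0.0], [0.001, -0.0, -1.0]]
force: [-0.2, 0.2, 0.4]
opening: 0.0852
```

Run:
```python
from h import *
s=sense();p=s['ee_pos'];print(p.round(4),s['opening'],s['force'])
w=get_image("wrist");sd=get_image("side")
cv2.imwrite("pics/w5.png",w["color"][:,:,::-1]);crop(sd,310,160,100,90,6,"s7")
```

```text
[0.439  0.0415 0.0112] 0.08521361104828497 [-0.18460224  0.22651902  0.40764133]
```

View pics/w5.png

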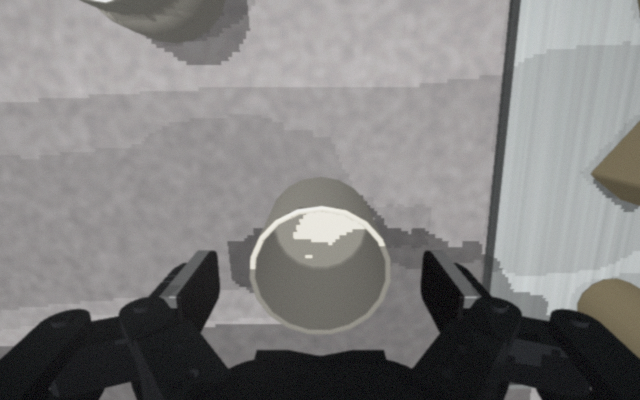

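View pics/s7.png

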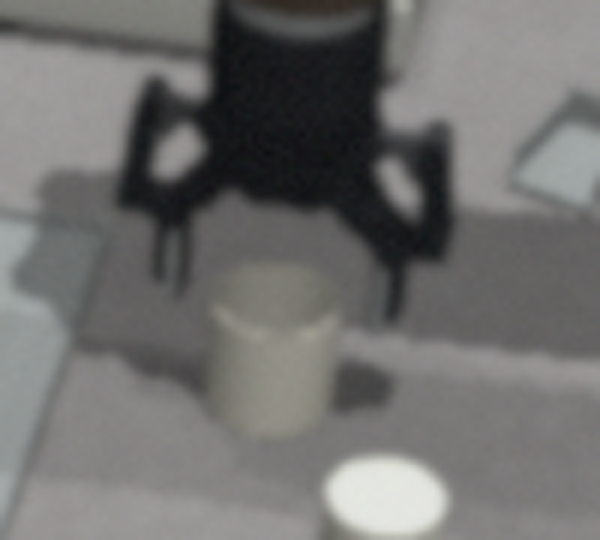

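send_rows(targets="0 0 0.005 0 0 0 0.085;0 0 0.005 0 0 0 0.085;0 0 0.004 0 0 0 0.085;0 0 0.002 0 0 0 0.085;0 0 0 0 0 0 0.085;0 0 0 0 0 0 0.085;0 0 0 0 0 0 0.085;0 0 0 0 0 0 0.085")

```text
time: 6.28
ee_pos: [0.4387, 0.0414, -0.0053]
ee_rot: [[1.0, 0.0, 0.0], [0.0, -1.0, 0.0], [0.0, -0.0, -1.0]]
force: [0.5, 0.1, -0.4]
opening: 0.0848
```

Run:
```python
from h import *
s=sense();p=s['ee_pos'];print(p.round(4),s['opening'],s['force'])
w=get_image("wrist");sd=get_image("side")
cv2.imwrite("pics/w6.png",w["color"][:,:,::-1]);crop(sd,310,160,100,90,6,"s8")
```

```text
[ 0.4387  0.0414 -0.0053] 0.0848288695580019 [ 0.54066086  0.12731916 -0.42214866]
```

View pics/s8.png

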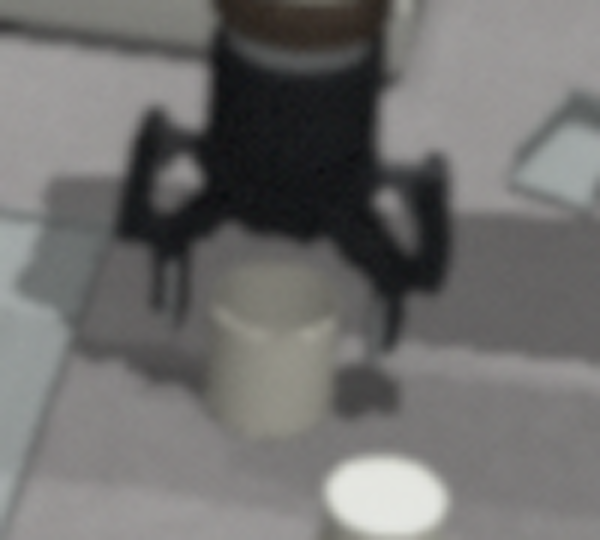

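View pics/w6.png

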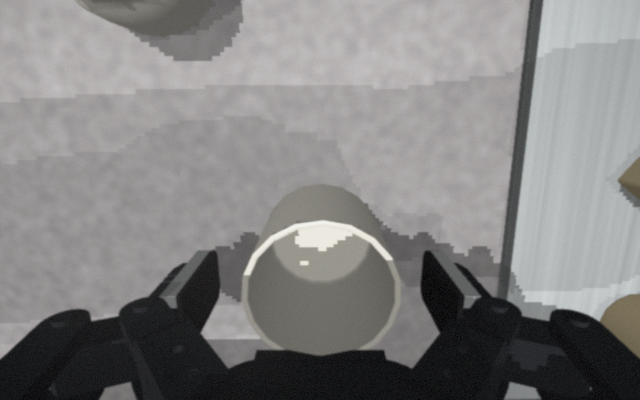

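send_rows(targets="0 0 0 0 0 0 0.05;0 0 0 0 0 0 0.05;0 0 0 0 0 0 0.05;0 0 0 0 0 0 0.05;0 0 0 0 0 0 0.05;0 0 0 0 0 0 0.05;0 0 -0.005 0 0 0 0.05;0 0 -0.01 0 0 0 0.05", squeeze=20)

```text
time: 7.05
ee_pos: [0.4375, 0.0413, 0.0088]
ee_rot: [[1.0, 0.0, -0.002], [0.0, -1.0, -0.0], [-0.002, 0.0, -1.0]]
force: [0.3, -0.3, -0.3]
opening: 0.0567
```

Run:
```python
from h import *
s=sense();p=s['ee_pos'];print(p.round(4),s['opening'],s['force'])
w=get_image("wrist");sd=get_image("side")
cv2.imwrite("pics/w7.png",w["color"][:,:,::-1]);crop(sd,310,160,100,90,6,"s9")
```

```text
[0.4375 0.0413 0.0088] 0.05670180946693449 [ 0.30660787 -0.27907967 -0.29407356]
```

View pics/s9.png

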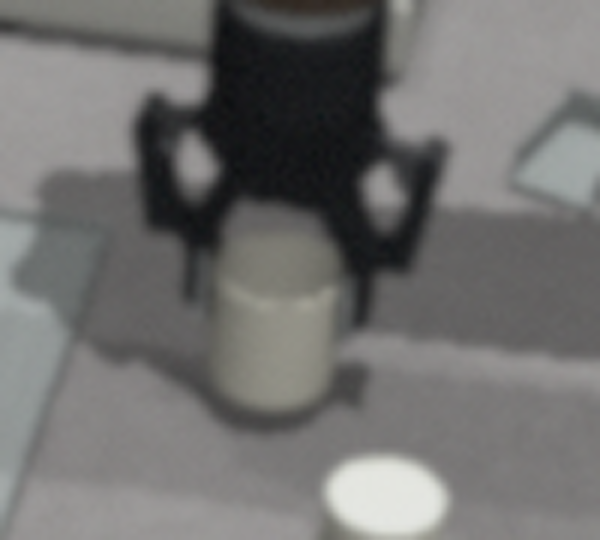

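View pics/w7.png

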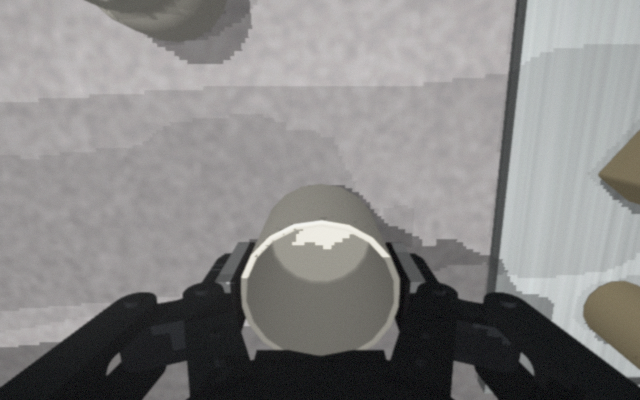

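send_rows(targets="0 0 -0.02 0 0 0 0.05;0 0 -0.03 0 0 0 0.05;0 0 -0.03 0 0 0 0.05;0 0 -0.03 0 0 0 0.05;0 0 -0.03 0 0 0 0.05;0.005 0.01 0 0 0 0 0.05;0.009 0.02 0 0 0 0 0.05;0.012 0.0275 0 0 0 0 0.05")

```text
time: 7.82
ee_pos: [0.465, -0.0159, 0.1502]
ee_rot: [[1.0, 0.003, 0.002], [0.003, -1.0, 0.0], [0.002, -0.0, -1.0]]
force: [0.5, 0.3, -1.6]
opening: 0.0563
```

send_rows(targets="0.0132 0.03 0 0 0 0 0.05;0.0132 0.03 0 0 0 0 0.05;0.0132 0.03 0 0 0 0 0.05;0.0132 0.03 0 0 0 0 0.05;0.0132 0.03 0 0 0 0 0.05;0.0132 0.03 0 0 0 0 0.05;0.0132 0.03 0 0 0 0 0.05;0.0132 0.03 0 0 0 0 0.05")

```text
time: 8.48
ee_pos: [0.5706, -0.2579, 0.149]
ee_rot: [[1.0, 0.0, -0.0], [0.0, -1.0, 0.0], [-0.0, -0.0, -1.0]]
force: [-0.2, -0.1, 0.4]
opening: 0.0563
```

send_rows(targets="0.012 0.029 0 0 0 0 0.05;0.009 0.022 0 0 0 0 0.05;0.0045 0.011 0 0 0 0 0.05;0 0 0 0 0 0 0.05;0 0 0 0 0 0 0.05;0 0 0 0 0 0 0.05;0 0 0 0 0 0 0.05;0 0 0 0 0 0 0.05")

```text
time: 9.15
ee_pos: [0.5957, -0.3172, 0.15]
ee_rot: [[1.0, 0.001, 0.0], [0.001, -1.0, -0.0], [0.0, 0.0, -1.0]]
force: [0.1, 0.3, -0.8]
opening: 0.0563
```

Run:
```python
from h import *
s=sense();p=s['ee_pos'];print(p.round(4),s['opening'],s['force'],s['qpos'].round(3))
w=get_image("wrist");sd=get_image("side")
cv2.imwrite("pics/w8.png",w["color"][:,:,::-1]);crop(sd,280,70,140,110,5,"s10")
c=circ(w,[.597,-.319],.047,.078);print(c[::18].round())
t=get_image("top");crop(t,400,130,120,140,5,"t10")
```

```text
[ 0.5957 -0.3172  0.15  ] 0.05632266280471891 [ 0.07242025  0.29922917 -0.75731631] [-0.489  0.386  0.434  1.618  0.     1.08 ]
[[384. 198.]
 [320. 134.]
 [259. 201.]
 [325. 256.]]
```

View pics/w8.png

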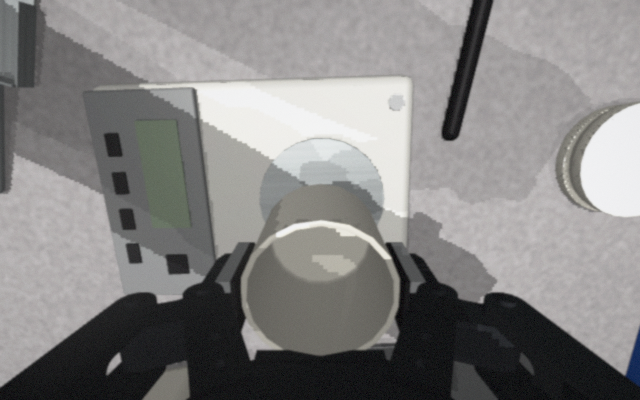

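View pics/s10.png

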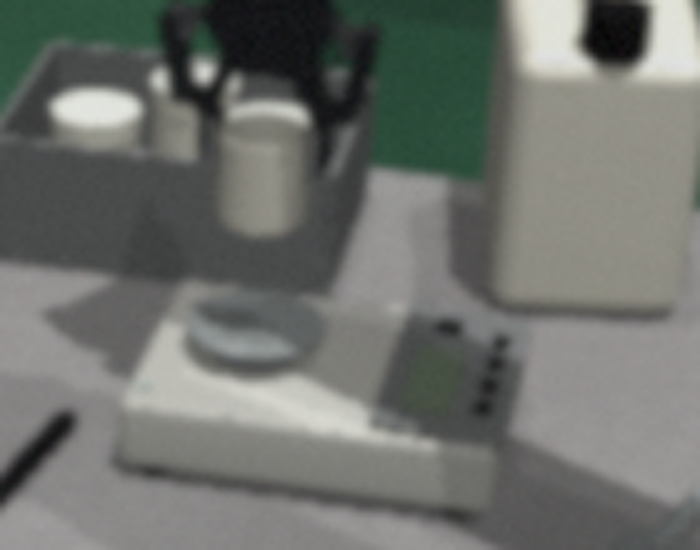

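send_rows(targets="0.001 0.0025 0.01 0 0 0 0.05;0 0 0.013 0 0 0 0.05;0 0 0.013 0 0 0 0.05;0 0 0.013 0 0 0 0.05;0 0 0.01 0 0 0 0.05;0 0 0.008 0 0 0 0.05;0 0 0.004 0 0 0 0.05;0 0 0 0 0 0 0.05")

```text
time: 9.97
ee_pos: [0.5963, -0.3203, 0.0773]
ee_rot: [[1.0, 0.0, -0.001], [0.0, -1.0, 0.001], [-0.001, -0.001, -1.0]]
force: [-0.5, -0.8, 0.3]
opening: 0.0561
```

send_rows(targets="0 0 0.002 0 0 0 0.05;0 0 0.002 0 0 0 0.05;0 0 0.001 0 0 0 0.05;0 0 0 0 0 0 0.05;0 0 0 0 0 0 0.05;0 0 0 0 0 0 0.05;0 0 0 0 0 0 0.05;0 0 0 0 0 0 0.05")

```text
time: 10.63
ee_pos: [0.5968, -0.3206, 0.0736]
ee_rot: [[1.0, 0.0, 0.0], [0.0, -1.0, -0.0], [0.0, 0.0, -1.0]]
force: [0.9, 0.1, -0.3]
opening: 0.0568
```

Run:
```python
from h import *
s=sense();p=s['ee_pos'];print(p.round(4),s['opening'],s['force'],s['qpos'].round(3))
sd=get_image("side")
crop(sd,280,70,140,110,5,"s11")
```

```text
[ 0.5968 -0.3206  0.0736] 0.056759095387179645 [ 0.91988592  0.09418582 -0.30292857] [-0.493  0.384  0.285  1.471  0.     1.078]
```

View pics/s11.png

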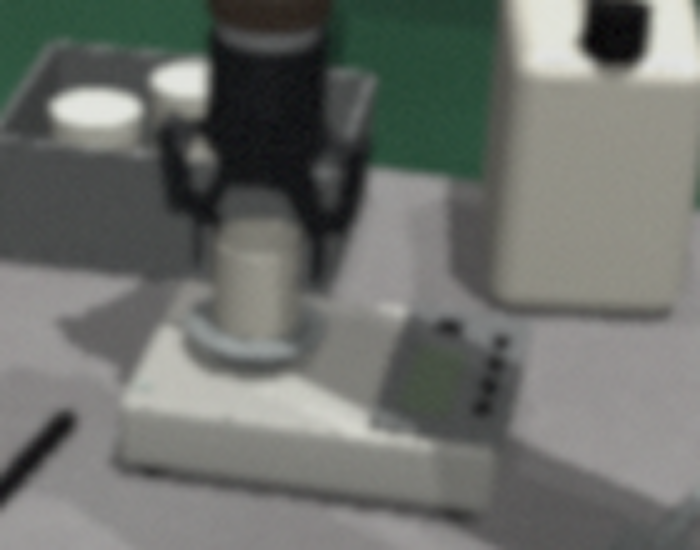

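send_rows(targets="0 0 0.001 0 0 0 0.05;0 0 0.0005 0 0 0 0.05;0 0 0 0 0 0 0.05;0 0 0 0 0 0 0.062;0 0 0 0 0 0 0.072;0 0 0 0 0 0 0.085;0 0 0 0 0 0 0.085;0 0 0 0 0 0 0.085")

```text
time: 11.35
ee_pos: [0.5968, -0.3205, 0.0718]
ee_rot: [[1.0, 0.0, -0.0], [0.0, -1.0, 0.0], [-0.0, -0.0, -1.0]]
force: [-0.4, -0.2, -0.7]
opening: 0.085
```

send_rows(targets="0 0 0 0 0 0 0.085;0 0 0 0 0 0 0.085;0 0 -0.01 0 0 0 0.085;0 0 -0.02 0 0 0 0.085;0 0 -0.03 0 0 0 0.085;0 0 -0.04 0 0 0 0.085;0 0 -0.04 0 0 0 0.085;0 0 0 0 0 0 0.085")

```text
time: 12.02
ee_pos: [0.5983, -0.3214, 0.2225]
ee_rot: [[1.0, 0.0, 0.011], [0.0, -1.0, -0.006], [0.011, 0.006, -1.0]]
force: [0.0, -0.7, 1.4]
opening: 0.0849
```

Run:
```python
from h import *
s=sense();p=s['ee_pos'];print(p.round(4),s['opening'],s['force'],s['qpos'].round(3))
sd=get_image("side");w=get_image("wrist")
crop(sd,280,70,140,110,5,"s12");cv2.imwrite("pics/w9.png",w["color"][:,:,::-1])
```

```text
[ 0.5983 -0.3214  0.2225] 0.08492122765536038 [ 0.00430577 -0.68747483  1.36609815] [-0.493  0.423  0.625  1.76  -0.     1.077]
```

View pics/s12.png

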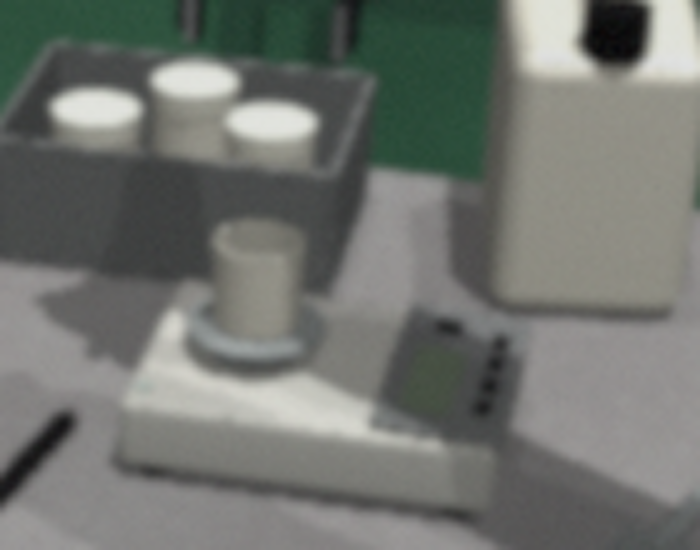

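View pics/w9.png

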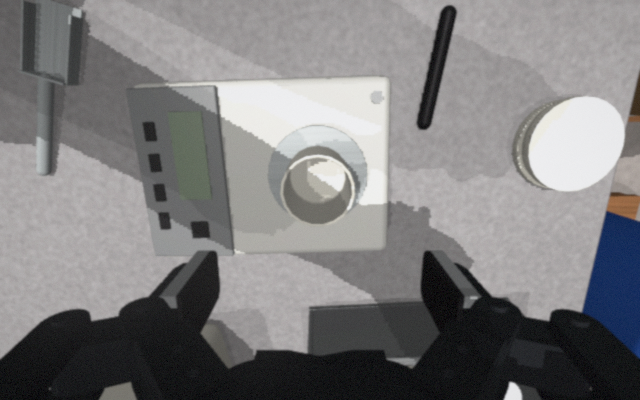

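send_rows(targets="-0.004 -0.02 0 0 0 0 0.085;-0.0087 -0.037 0 0 0 0 0.085;-0.0087 -0.037 0 0 0 0 0.085;-0.0087 -0.037 0 0 0 0 0.085;-0.0087 -0.037 0 0 0 0 0.085;-0.0087 -0.037 0 0 0 0 0.085;-0.0087 -0.037 0 0 0 0 0.085;-0.0087 -0.037 0 0 0 0 0.085")

```text
time: 12.78
ee_pos: [0.5303, -0.0399, 0.2109]
ee_rot: [[1.0, 0.0, -0.002], [0.0, -1.0, 0.0], [-0.002, -0.0, -1.0]]
force: [0.7, 0.8, 0.2]
opening: 0.0848
```

send_rows(targets="-0.0087 -0.037 0 0 0 0 0.085;-0.0087 -0.037 0 0 0 0 0.085;-0.0087 -0.037 0 0 0 0 0.085;-0.0087 -0.037 0 0 0 0 0.085;-0.0087 -0.037 0 0 0 0 0.085;-0.0087 -0.037 0 0 0 0 0.085;-0.0087 -0.037 0 0 0 0 0.085;-0.0087 -0.037 0 0 0 0 0.085")

```text
time: 13.45
ee_pos: [0.4607, 0.2559, 0.2111]
ee_rot: [[1.0, 0.0, -0.001], [0.0, -1.0, -0.001], [-0.001, 0.001, -1.0]]
force: [1.0, 0.5, -0.0]
opening: 0.0848
```

send_rows(targets="-0.0087 -0.037 0 0 0 0 0.085;-0.0087 -0.037 0 0 0 0 0.085;-0.009 -0.039 0 0 0 0 0.085;0 0 0 0 0 -7 0.085;0 0 0 0 0 -7 0.085;0 0 0 0 0 -7 0.085;0 0 0 0 0 -7 0.085;0 0 0 0 0 -7 0.085")

```text
time: 14.12
ee_pos: [0.435, 0.3672, 0.2108]
ee_rot: [[0.815, 0.579, -0.002], [0.579, -0.815, -0.001], [-0.002, 0.0, -1.0]]
force: [0.6, -1.1, -0.0]
opening: 0.0848
```

send_rows(targets="0 0 0 0 0 -7 0.085;0 0 0 0 0 -7 0.085;0 0 0 0 0 -7 0.085;0 0 0 0 0 -7 0.085;0 0 0 0 0 -7 0.085;0 0 0 0 0 -7 0.085;0 0 0 0 0 -7 0.085;0 0 0 0 0 -6 0.085")

```text
time: 14.78
ee_pos: [0.4351, 0.367, 0.2108]
ee_rot: [[-0.007, 1.0, -0.002], [1.0, 0.007, -0.001], [-0.001, -0.002, -1.0]]
force: [0.6, -0.5, 0.3]
opening: 0.0849
```

Run:
```python
from h import *
s=sense();p=s['ee_pos'];print(p.round(4),s['ee_rot'].round(3).tolist(),s['opening'],s['force'],s['qpos'].round(3))
w=get_image("wrist")
cv2.imwrite("pics/w10.png",w["color"][:,:,::-1])
```

```text
[0.4351 0.367  0.2108] [[-0.007, 1.0, -0.002], [1.0, 0.007, -0.001], [-0.001, -0.002, -1.0]] 0.08490667563582831 [ 0.64657781 -0.50521075  0.33195069] [0.701 0.141 0.255 1.687 0.    0.694]
```

View pics/w10.png

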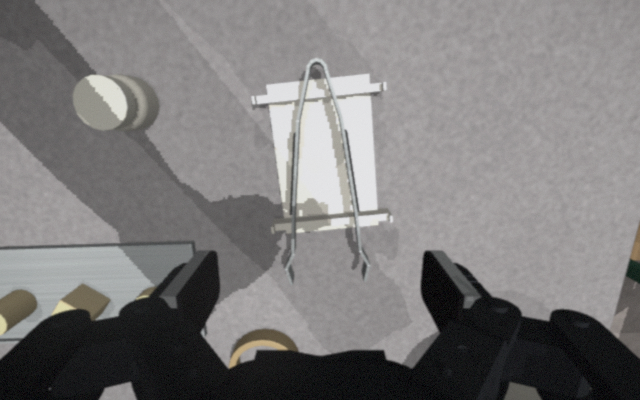

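Run:
```python
from h import *
w=get_image("wrist");crop(w,245,45,155,245,3.2,"w11")
```

```text
(no output)
```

View pics/w11.png

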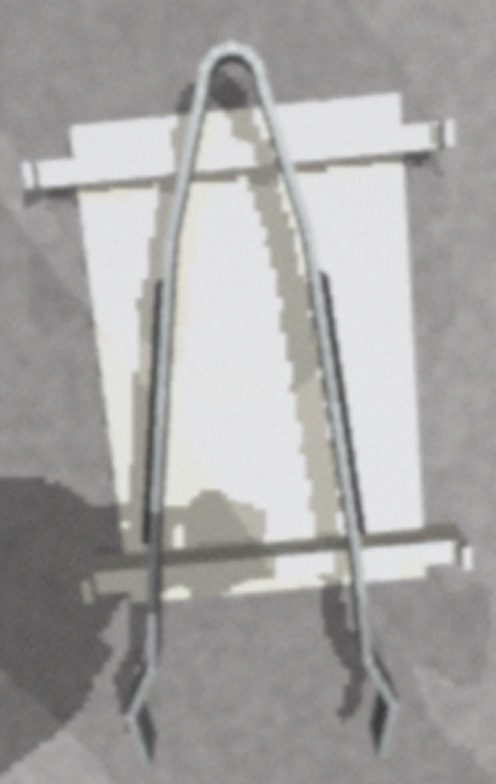

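Run:
```python
from h import *
w=get_image("wrist");t=get_image("top");sd=get_image("side")
P={}
for n,x,y,z in [("bow",232,48,.044),("gRa",158,282,.044),("gRb",148,540,.044),("gLa",325,275,.044),("gLb",362,530,.044),("hR",133,712,.044),("hL",395,705,.044),("jR0",158,660,.044),("jL0",368,655,.044),("lugBL",448,130,.028),("lugBR",28,175,.028),("lugFL",466,550,.028),("lugFR",88,580,.028)]:
    P[n]=ray(w,x/3.2+245-.35,y/3.2+45-.35,z);print(n,P[n].round(4),((proj(t,P[n])-[140,195]+.4)*5).round(),((proj(sd,P[n])-[260,270]+.4)*6).round())
hm=(P["hL"]+P["hR"])/2;v=hm-P["bow"];yaw=np.arctan2(v[1],v[0]);print("yaw",yaw,np.hypot(*v[:2]))
g=(P["gRa"]+P["gRb"]+P["gLa"]+P["gLb"])/4;print("grip",g, "w",P["gLa"]-P["gRa"],P["gLb"]-P["gRb"])
u=np.array([np.cos(yaw),np.sin(yaw)])
print("from bow",P["bow"][:2]+.111*u,"from hollow",hm[:2]-.105*u)
r=(P["lugBL"]+P["lugBR"]+P["lugFL"]+P["lugFR"])/4;print('rest',r)
```

```text
bow [0.3283 0.3631 0.044 ] [186. 520.] [694. 231.]
gRa [0.3956 0.3404 0.044 ] [244. 381.] [525. 148.]
gRb [0.479  0.3356 0.044 ] [266. 211.] [312.  94.]
gLa [0.3933 0.3917 0.044 ] [138. 383.] [501. 251.]
gLb [0.4754 0.4057 0.044 ] [124. 216.] [269. 231.]
hR [0.5411 0.3292 0.044 ] [288.  89.] [160.  50.]
hL [0.5382 0.4191 0.044 ] [108.  91.] [ 91. 221.]
jR0 [0.5217 0.3382 0.044 ] [268. 126.] [201.  76.]
jL0 [0.5197 0.4092 0.044 ] [124. 127.] [149. 212.]
lugBL [0.3501 0.4301 0.028 ] [ 61. 473.] [596. 390.]
lugBR [0.3639 0.2989 0.028 ] [331. 451.] [627. 119.]
lugFL [0.4876 0.4436 0.028 ] [ 59. 195.] [206. 333.]
lugFR [0.4989 0.3131 0.028 ] [322. 178.] [277.  73.]
yaw 0.052229332502444055 0.21162990871788537
grip [0.4358333  0.36835347 0.044     ] w [-0.00225742  0.05134157  0.        ] [-0.00363494  0.07010565  0.        ]
from bow [0.43917276 0.36889356] from hollow [0.43480863 0.36866541]
rest [0.4251165 0.371438  0.028    ]
```

send_rows(targets="0.0015 0.001 0 0 0 -2.3 0.085;0 0 0.02 0 0 0 0.085;0 0 0.03 0 0 0 0.085;0 0 0.03 0 0 0 0.085;0 0 0.03 0 0 0 0.085;0 0 0.03 0 0 0 0.085;0 0 0.02 0 0 0 0.085;0 0 0.015 0 0 0 0.085")

```text
time: 15.7
ee_pos: [0.4355, 0.368, 0.0342]
ee_rot: [[-0.038, 0.999, -0.002], [0.999, 0.038, -0.002], [-0.002, -0.002, -1.0]]
force: [-0.1, -0.4, 0.2]
opening: 0.0846
```

send_rows(targets="0 0 0.005 0 0 0 0.085;0 0 0 0 0 0 0.085;0 0 0 0 0 0 0.085;0 0 0 0 0 0 0.085;0 0 0 0 0 0 0.085;0 0 0 0 0 0 0.085;0 0 0 0 0 0 0.085;0 0 0 0 0 0 0.085")

```text
time: 16.37
ee_pos: [0.4368, 0.369, 0.0324]
ee_rot: [[-0.04, 0.999, 0.0], [0.999, 0.04, 0.0], [0.0, 0.0, -1.0]]
force: [0.2, 0.8, 0.6]
opening: 0.0847
```

Run:
```python
from h import *
s=sense();p=s['ee_pos'];print(p.round(4),s['ee_rot'].round(3).tolist(),s['opening'],s['force'])
w=get_image("wrist");sd=get_image("side")
cv2.imwrite("pics/w12.png",w["color"][:,:,::-1]);crop(sd,240,220,160,130,5,"s13")
for sx in(-.0425,.0425):
  for b in (0,.045): print(sx,b,((proj(sd,p+s['ee_rot']@[sx,0,-b])-[240,220]+.4)*5).round())
```

```text
[0.4368 0.369  0.0324] [[-0.04, 0.999, 0.0], [0.999, 0.04, 0.0], [0.0, 0.0, -1.0]] 0.08470224627188129 [0.15591638 0.78845782 0.55137721]
-0.0425 0 [450. 351.]
-0.0425 0.045 [454. 279.]
0.0425 0 [411. 491.]
0.0425 0.045 [414. 417.]
```

View pics/w12.png

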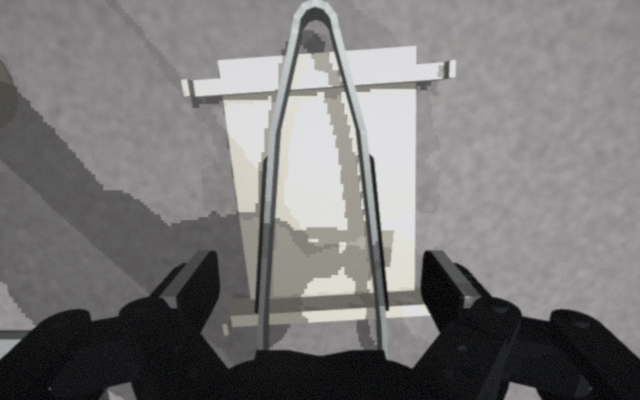

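View pics/s13.png

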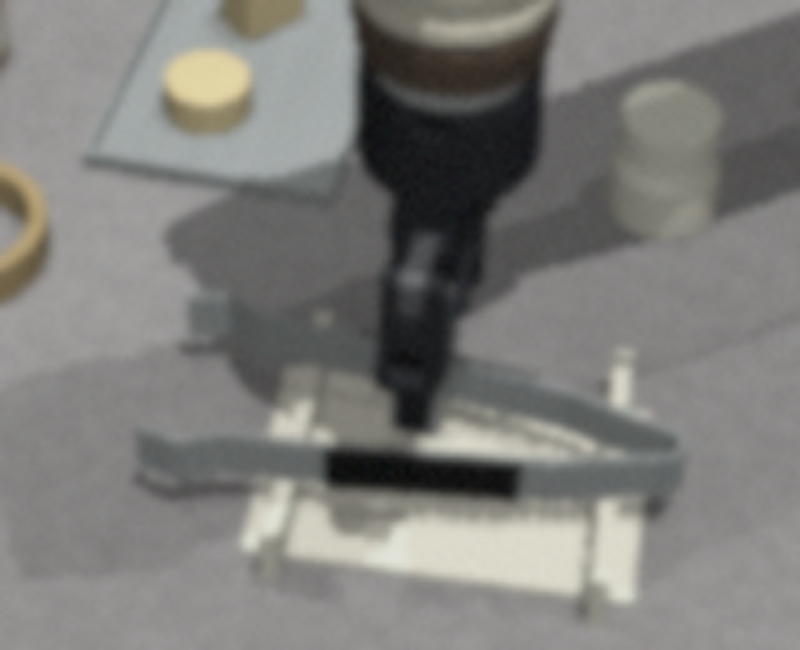

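send_rows(targets="0 0 0.015 0 0 0 0.085;0 0 0.012 0 0 0 0.085;0 0 0.01 0 0 0 0.085;0 0 0.006 0 0 0 0.085;0 0 0.004 0 0 0 0.085;0 0 0.003 0 0 0 0.085;0 0 0 0 0 0 0.085;0 0 0 0 0 0 0.085")

```text
time: 17.13
ee_pos: [0.4367, 0.369, -0.0178]
ee_rot: [[-0.041, 0.999, 0.0], [0.999, 0.041, 0.0], [0.0, 0.0, -1.0]]
force: [0.4, 0.0, 0.6]
opening: 0.0851
```

Run:
```python
from h import *
s=sense();p=s['ee_pos'];print(p.round(4),s['ee_rot'].round(3).tolist(),s['opening'],s['force'])
w=get_image("wrist");sd=get_image("side")
cv2.imwrite("pics/w13.png",w["color"][:,:,::-1]);crop(sd,240,220,160,130,5,"s14")
```

```text
[ 0.4367  0.369  -0.0178] [[-0.041, 0.999, 0.0], [0.999, 0.041, 0.0], [0.0, 0.0, -1.0]] 0.08505084488086334 [0.43145939 0.0471856  0.59394983]
```

View pics/w13.png

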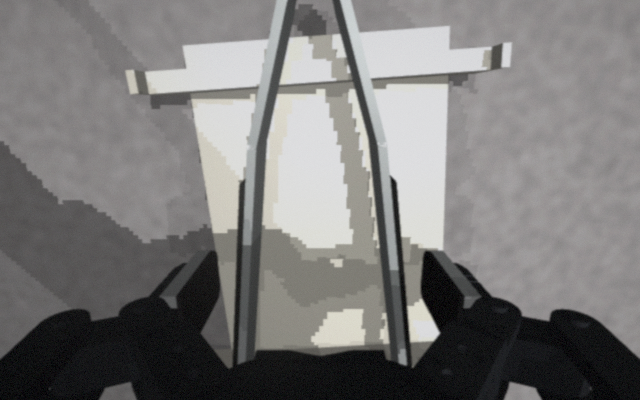

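View pics/s14.png

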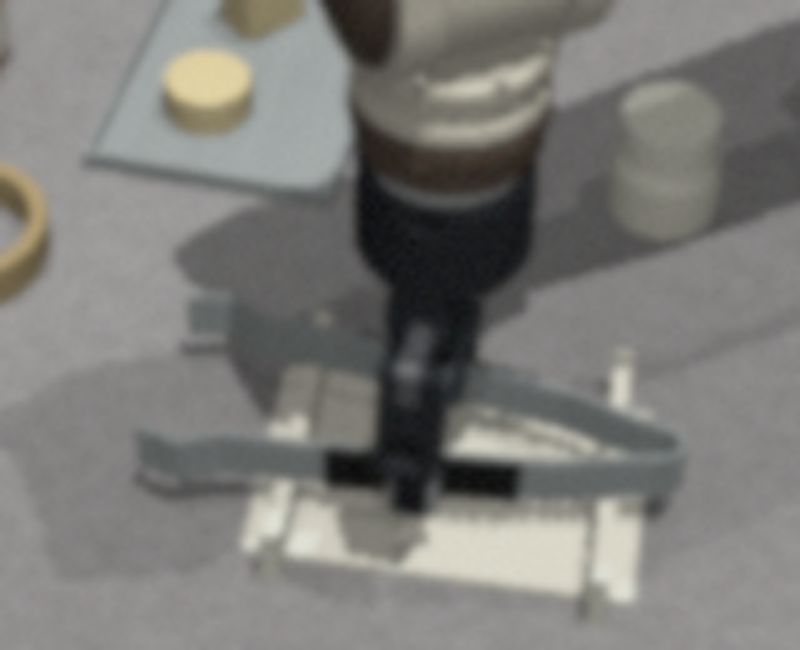

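send_rows(targets="0 -0.003 0.001 0 0 0 0.085;0 0 0.001 0 0 0 0.085;0 0 0 0 0 0 0.07;0 0 0 0 0 0 0.065;0 0 0 0 0 0 0.06;0 0 0 0 0 0 0.056;0 0 0 0 0 0 0.053;0 0 0 0 0 0 0.053", squeeze=30)

```text
time: 17.9
ee_pos: [0.4342, 0.3694, -0.0188]
ee_rot: [[-0.041, 0.999, 0.002], [0.999, 0.041, 0.001], [0.001, 0.002, -1.0]]
force: [-0.4, -0.6, 6.6]
opening: 0.0534
```

Run:
```python
from h import *
s=sense();p=s['ee_pos'];print(p.round(4),s['ee_rot'].round(3).tolist(),s['opening'],s['force'])
w=get_image("wrist");sd=get_image("side")
cv2.imwrite("pics/w14.png",w["color"][:,:,::-1]);crop(sd,240,220,160,130,5,"s15")
```

```text
[ 0.4342  0.3694 -0.0188] [[-0.041, 0.999, 0.002], [0.999, 0.041, 0.001], [0.001, 0.002, -1.0]] 0.05343057795377493 [-0.39720021 -0.55582295  6.59721841]
```

View pics/w14.png

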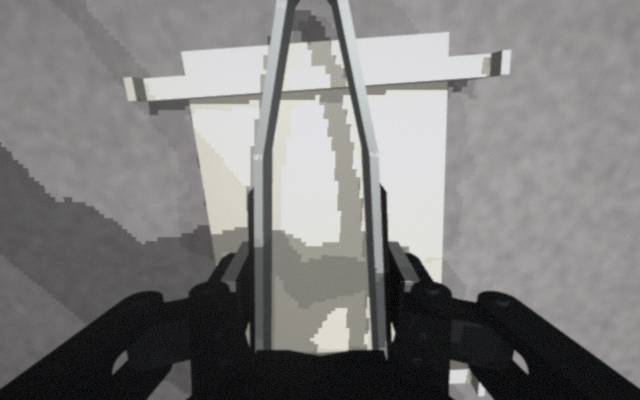

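View pics/s15.png

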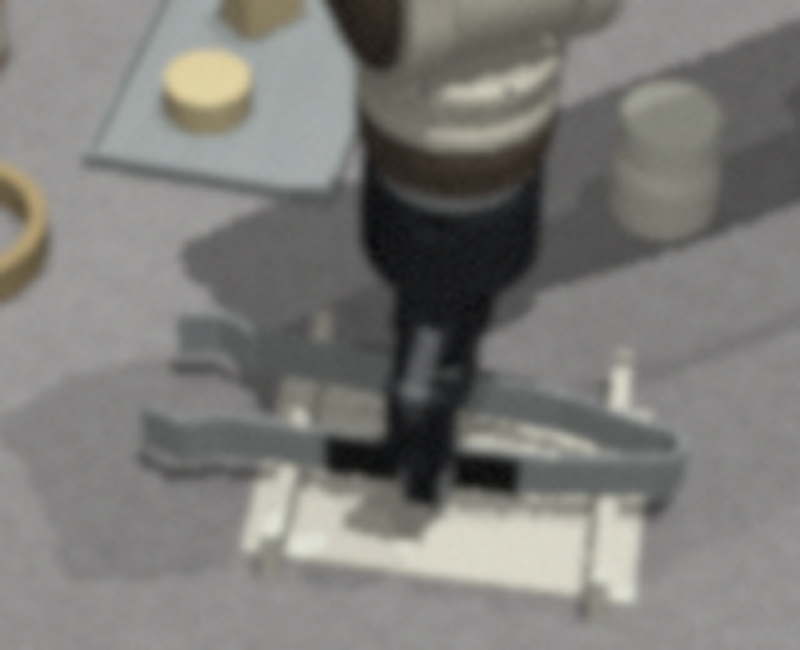

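send_rows(targets="0 0 -0.003 0 0 0 0.053;0 0 -0.007 0 0 0 0.053;0 0 -0.015 0 0 0 0.053;0 0 -0.02 0 0 0 0.053;0 0 -0.025 0 0 0 0.053;0 0 -0.02 0 0 0 0.053;0 0 -0.01 0 0 0 0.053;0 0 0 0 0 0 0.053")

```text
time: 18.67
ee_pos: [0.4345, 0.3696, 0.0826]
ee_rot: [[-0.041, 0.999, 0.003], [0.999, 0.041, 0.002], [0.002, 0.003, -1.0]]
force: [0.3, -0.1, -1.0]
opening: 0.0534
```

Run:
```python
from h import *
s=sense();p=s['ee_pos'];print(p.round(4),s['ee_rot'].round(3).tolist(),s['opening'],s['force'])
w=get_image("wrist");sd=get_image("side")
cv2.imwrite("pics/w15.png",w["color"][:,:,::-1]);crop(sd,240,200,160,130,5,"s16")
```

```text
[0.4345 0.3696 0.0826] [[-0.041, 0.999, 0.003], [0.999, 0.041, 0.002], [0.002, 0.003, -1.0]] 0.05340678516460877 [ 0.28033004 -0.07679099 -1.03990408]
```

View pics/w15.png

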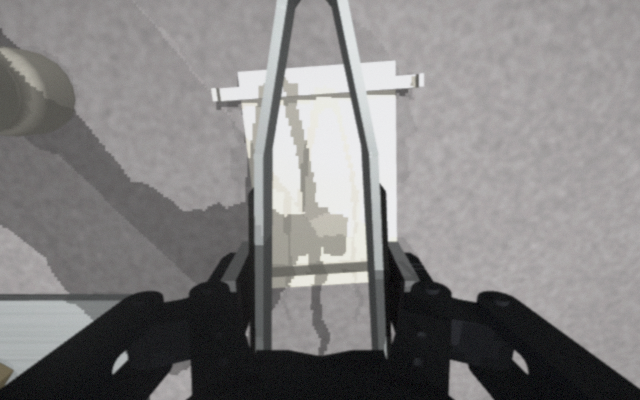

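View pics/s16.png

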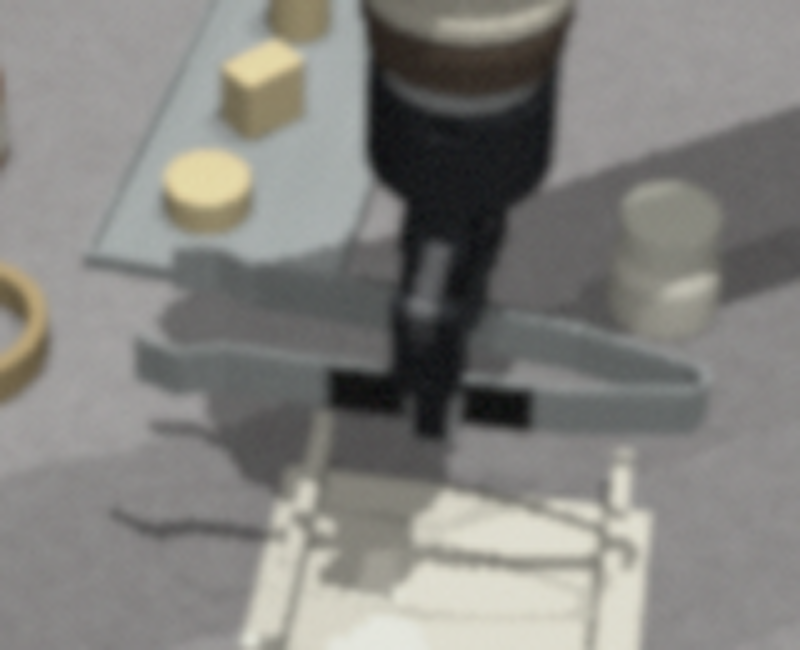

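Run:
```python
from h import *
t=get_image("top");crop(t,140,190,90,120,5,"t20")
w=get_image("wrist");s=sense()
Rt=s['ee_rot'];o=Rt.T@(np.array(w['xyz'])-s['ee_pos']);Rc=Rt.T@np.array(w['orientation']);print(o)
Rn=np.diag([1,-1,-1.]);W=dict(intrinsics=w['intrinsics'],xyz=np.array([.4385,.0399,.1105])+Rn@o,orientation=Rn@Rc);print(W['xyz'])
im=cv2.imread("pics/w4.png")
hsv=cv2.cvtColor(im,cv2.COLOR_BGR2HSV);m=((hsv[...,1]>60)&(hsv[...,2]>170)).astype(np.uint8)
n,_,st,ce=cv2.connectedComponentsWithStats(m)
for i in range(1,n):
    if st[i,4]>100: print(st[i],ce[i].round(1),ray(W,*ce[i],.049).round(4))
im=cv2.imread("pics/w2.png")
g=get_image("top")
for n,u,v,z in [("bottle",350,125,.1),("amber",268,127,.085),("tape",217,157,.024)]: print(n,ray(g,u,v,z).round(3))
```

```text
[-0.00120612 -0.06779505 -0.17369105]
[0.43729388 0.10769505 0.28419105]
[526 110  43  63 231] [544.7 140.6] [0.5916 0.0827 0.049 ]
bottle [ 0.758 -0.047  0.1  ]
amber [0.755 0.158 0.085]
tape [0.694 0.294 0.024]
```

View pics/t20.png

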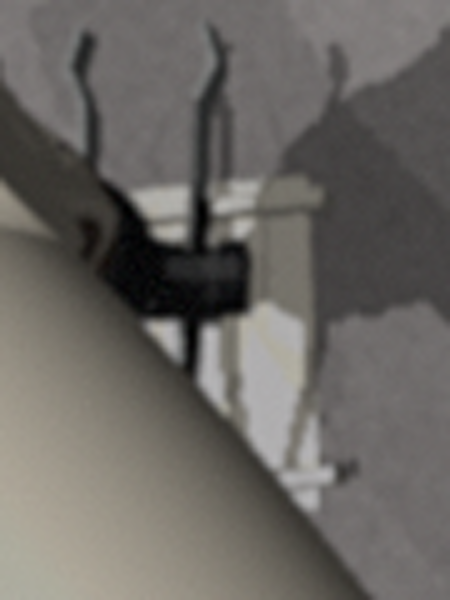

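```bash
python3 - <<'E'
from h import *
t=get_image("top");w=get_image("wrist");s=sense();print(s['ee_pos'])
Rt=s['ee_rot'];o=Rt.T@(np.array(w['xyz'])-s['ee_pos']);Rc=Rt.T@np.array(w['orientation'])
Rn=np.diag([1,-1,-1.]);W=dict(intrinsics=w['intrinsics'],xyz=np.array([.4385,.0399,.1105])+Rn@o,orientation=Rn@Rc)
print('plug w',ray(W,548,260,.049),'pot',ray(W,321,200,.06))
a=ray(t,76/5+140-.4,70/5+190-.4,.1456);b=ray(t,220/5+140-.4,70/5+190-.4,.1456);print(a,b,(a+b)/2-s['ee_pos'])
c=((a+b)/2-s['ee_pos']);print(Rt.T@c)
E
python3 - <<'E'
import cv2
im=cv2.imread("pics/w4.png")[200:300,470:620];cv2.imwrite("pics/w4c.png",cv2.resize(im,None,fx=5,fy=5,interpolation=cv2.INTER_CUBIC))
E
```

```text
[0.43311169 0.36838478 0.0787187 ]
plug w [ 0.60925236 -0.00609138  0.049     ] pot [0.43813192 0.04398506 0.06      ]
[0.53764238 0.40340284 0.1456    ] [0.53903687 0.33730502 0.1456    ] [0.10522794 0.00196915 0.0668813 ]
[-0.00236764  0.10511672 -0.06704307]
```

View pics/w4c.png

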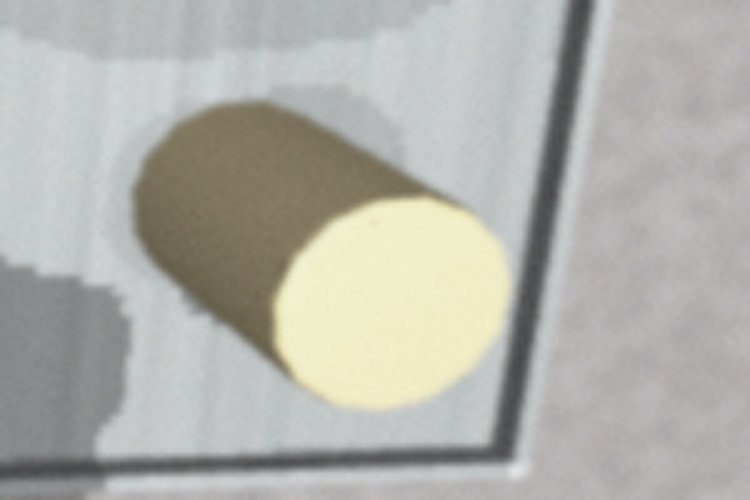

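send_rows(targets="0 0 -0.01 0 0 2.35 0.053;0 0 -0.02 0 0 0 0.053;-0.01 0.002 0 0 0 0 0.053;-0.02 0.004 0 0 0 0 0.053;-0.03 0.006 0 0 0 0 0.053;-0.032 0.006 0 0 0 0 0.053;-0.032 0.006 0 0 0 0 0.053;-0.032 0.006 0 0 0 0 0.053")

```text
time: 19.68
ee_pos: [0.4632, 0.2109, 0.1091]
ee_rot: [[-0.0, 1.0, -0.001], [1.0, 0.0, -0.0], [-0.0, -0.001, -1.0]]
force: [1.3, 0.7, -0.8]
opening: 0.0528
```

send_rows(targets="-0.032 0.006 0 0 0 0 0.053;-0.032 0.006 0 0 0 0 0.053;-0.032 0.006 0 0 0 0 0.053;-0.032 0.006 0 0 0 0 0.053;-0.032 0.006 0 0 0 0 0.053;-0.03 0.0055 0 0 0 0 0.053;-0.02 0.004 0 0 0 0 0.053;-0.01 0.002 0 0 0 0 0.053")

```text
time: 20.35
ee_pos: [0.5047, -0.0099, 0.1091]
ee_rot: [[0.003, 1.0, -0.001], [1.0, -0.003, -0.0], [-0.0, -0.001, -1.0]]
force: [1.0, 0.2, -0.9]
opening: 0.0535
```

send_rows(targets="0 0 0 0 0 0 0.053;0 0 0 0 0 0 0.053;0 0 0 0 0 0 0.053;0 0 0 0 0 0 0.053;0 0 0 0 0 0 0.053;0 0 0 0 0 0 0.053;0 0 0 0 0 0 0.053;0 0 0 0 0 0 0.053")

```text
time: 21.02
ee_pos: [0.5049, -0.0069, 0.11]
ee_rot: [[-0.0, 1.0, 0.0], [1.0, 0.0, -0.0], [-0.0, 0.0, -1.0]]
force: [-0.3, 0.1, -0.6]
opening: 0.0531
```

Run:
```python
from h import *
s=sense();p=s['ee_pos'];print(p.round(4),s['ee_rot'].round(3).tolist(),s['opening'],s['force'])
w=get_image("wrist");sd=get_image("side");t=get_image("top")
cv2.imwrite("pics/w16.png",w["color"][:,:,::-1]);crop(sd,240,110,160,150,4,"s17");crop(t,240,140,140,130,5,"t21")
```

```text
[ 0.5049 -0.0069  0.11  ] [[-0.0, 1.0, 0.0], [1.0, 0.0, -0.0], [-0.0, 0.0, -1.0]] 0.05311161143128325 [-0.31344803  0.134794   -0.62991404]
```

View pics/t21.png

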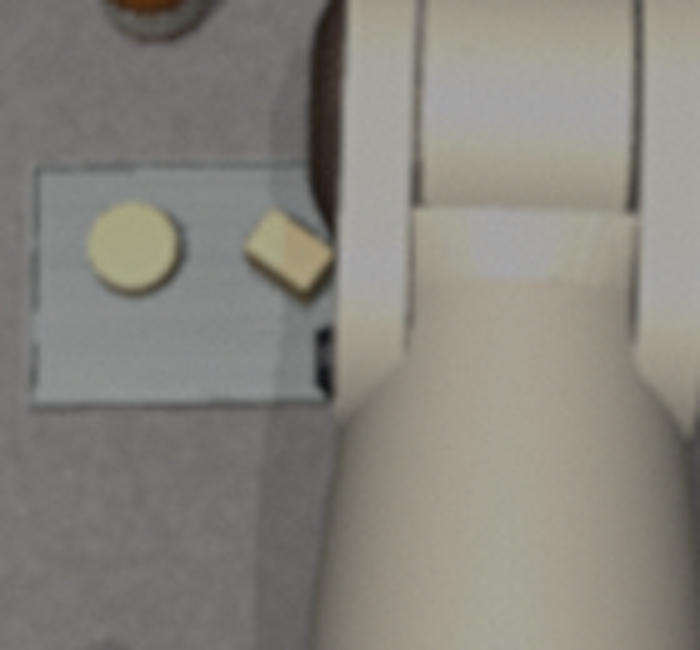

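View pics/s17.png

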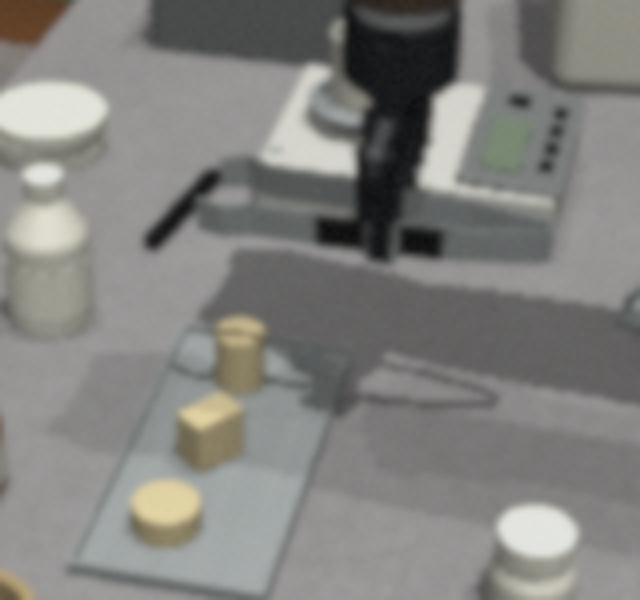

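send_rows(targets="0.002 -0.001 0.01 0 0 0 0.053;0 0 0.015 0 0 0 0.053;0 0 0.02 0 0 0 0.053;0 0 0.015 0 0 0 0.053;0 0 0.01 0 0 0 0.053;0 0 0.006 0 0 0 0.053;0 0 0.004 0 0 0 0.053;0 0 0 0 0 0 0.053")

```text
time: 21.83
ee_pos: [0.5037, -0.0052, 0.0295]
ee_rot: [[0.0, 1.0, -0.001], [1.0, -0.0, 0.0], [0.0, -0.001, -1.0]]
force: [-0.3, -0.1, -0.7]
opening: 0.0533
```

Run:
```python
from h import *
s=sense();p=s['ee_pos'];print(p.round(4),s['ee_rot'].round(3).tolist(),s['opening'],s['force'])
w=get_image("wrist");sd=get_image("side")
cv2.imwrite("pics/w17.png",w["color"][:,:,::-1]);crop(sd,250,130,130,110,6,"s18")
j=np.array([.609,-.0065])
for n,q in [("plugtop",[.609,-.0065,.049]),("jawL top front",p+s['ee_rot']@[.032,.123,-.063]),("jawR top front",p+s['ee_rot']@[-.034,.123,-.063]),("jawL hollow",p+s['ee_rot']@[.035,.105,-.063]),("jawR hollow",p+s['ee_rot']@[-.038,.105,-.063])]: print(n,((proj(sd,q)-[250,130]+.4)*6).round())
```

```text
[ 0.5037 -0.0052  0.0295] [[0.0, 1.0, -0.001], [1.0, -0.0, 0.0], [0.0, -0.001, -1.0]] 0.05333381759119883 [-0.26157428 -0.1013373  -0.65957362]
plugtop [300. 374.]
jawL top front [243. 329.]
jawR top front [284. 255.]
jawL hollow [278. 339.]
jawR hollow [323. 257.]
```

View pics/w17.png

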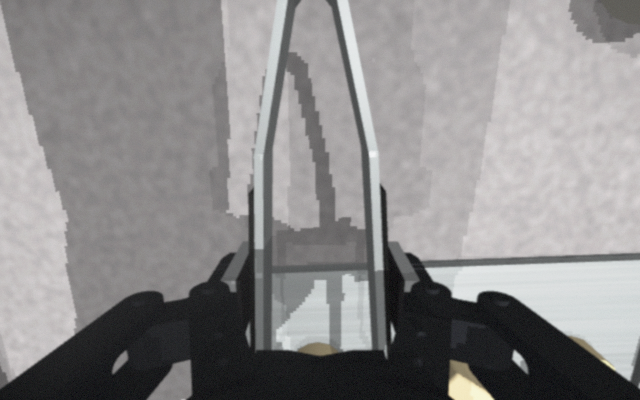

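View pics/s18.png

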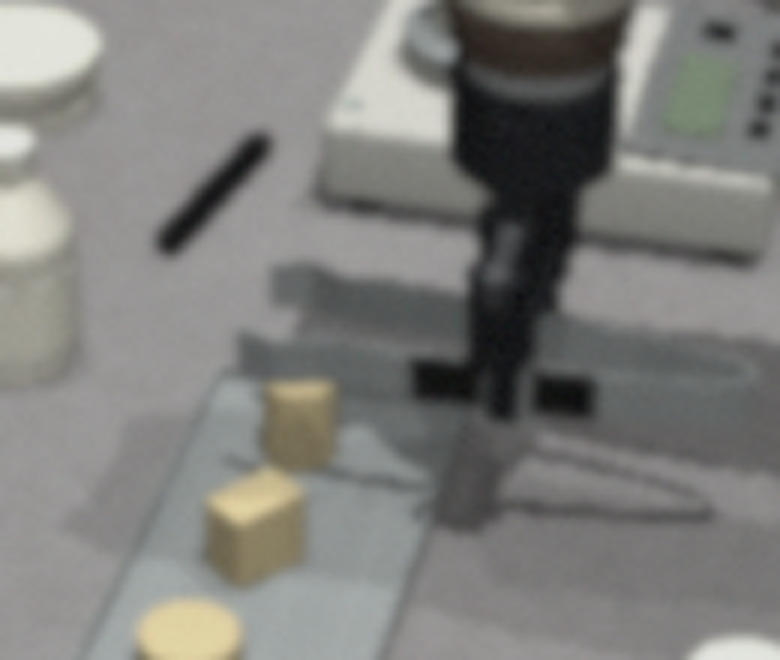

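send_rows(targets="0 0 0.006 0 0 0 0.053;0 0 0.01 0 0 0 0.053;0 0 0.01 0 0 0 0.053;0 0 0.01 0 0 0 0.053;0 0 0.007 0 0 0 0.053;0 0 0.004 0 0 0 0.053;0 0 0.001 0 0 0 0.053;0 0 0 0 0 0 0.053")

```text
time: 22.6
ee_pos: [0.5037, -0.0053, -0.0184]
ee_rot: [[0.001, 1.0, -0.001], [1.0, -0.001, 0.0], [0.0, -0.001, -1.0]]
force: [-0.4, -0.4, -1.0]
opening: 0.0532
```

Run:
```python
from h import *
s=sense();p=s['ee_pos'];print(p.round(4),s['ee_rot'].round(3).tolist(),s['opening'],s['force'])
w=get_image("wrist");sd=get_image("side")
cv2.imwrite("pics/w18.png",w["color"][:,:,::-1]);crop(sd,250,130,130,110,6,"s19")
```

```text
[ 0.5037 -0.0053 -0.0184] [[0.001, 1.0, -0.001], [1.0, -0.001, 0.0], [0.0, -0.001, -1.0]] 0.053227760460139675 [-0.39327984 -0.42595286 -0.97820461]
```

View pics/w18.png

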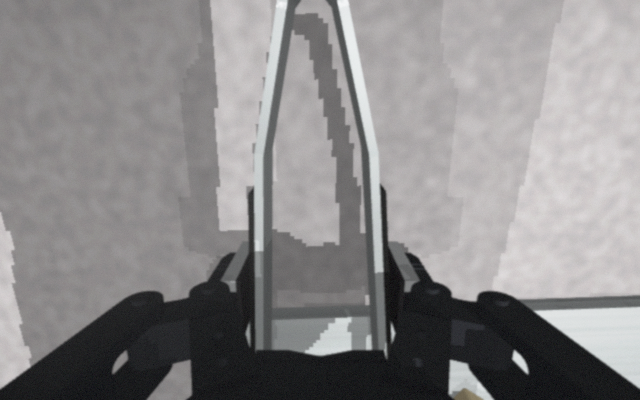

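View pics/s19.png

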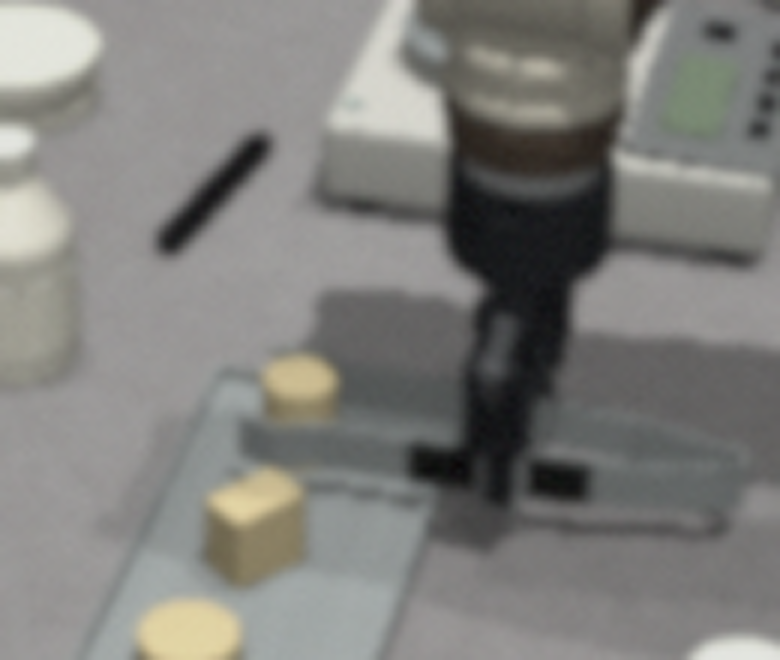

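send_rows(targets="0 0 0 0 0 0 0.051;0 0 0 0 0 0 0.049;0 0 0 0 0 0 0.047;0 0 0 0 0 0 0.045;0 0 0 0 0 0 0.043;0 0 0 0 0 0 0.041;0 0 0 0 0 0 0.039;0 0 0 0 0 0 0.037", squeeze=30)

```text
time: 23.37
ee_pos: [0.5039, -0.0052, -0.0179]
ee_rot: [[0.0, 1.0, 0.0], [1.0, -0.0, 0.0], [0.0, 0.0, -1.0]]
force: [-0.6, 0.2, -0.4]
opening: 0.0396
```

send_rows(targets="0 0 0 0 0 0 0.035;0 0 0 0 0 0 0.033;0 0 0 0 0 0 0.031;0 0 0 0 0 0 0.03;0 0 0 0 0 0 0.03;0 0 0 0 0 0 0.03;0 0 0 0 0 0 0.03;0 0 0 0 0 0 0.03")

```text
time: 24.03
ee_pos: [0.504, -0.0052, -0.018]
ee_rot: [[0.0, 1.0, 0.0], [1.0, -0.0, 0.0], [0.0, 0.0, -1.0]]
force: [-0.4, 1.4, 1.0]
opening: 0.0396
```

Run:
```python
from h import *
s=sense();p=s['ee_pos'];print(p.round(4),s['ee_rot'].round(3).tolist(),s['opening'],s['force'],s['torque'])
w=get_image("wrist");sd=get_image("side")
cv2.imwrite("pics/w19.png",w["color"][:,:,::-1]);crop(sd,250,130,130,110,6,"s20")
```

```text
[ 0.504  -0.0052 -0.018 ] [[0.0, 1.0, 0.0], [1.0, -0.0, 0.0], [0.0, 0.0, -1.0]] 0.039591755267014334 [-0.38672093  1.37022394  0.99634782] [ 0.13656568 -0.03271431  0.04788518]
```

View pics/s20.png

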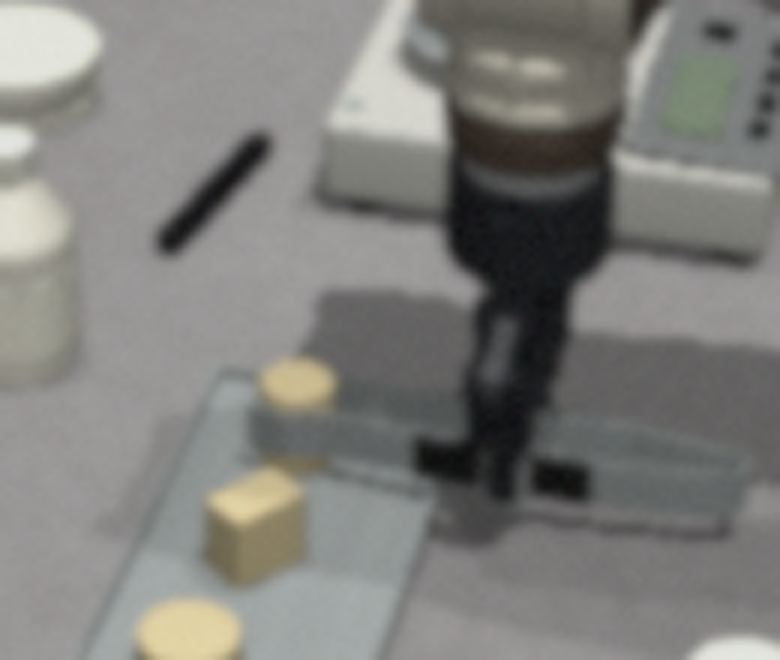

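View pics/w19.png

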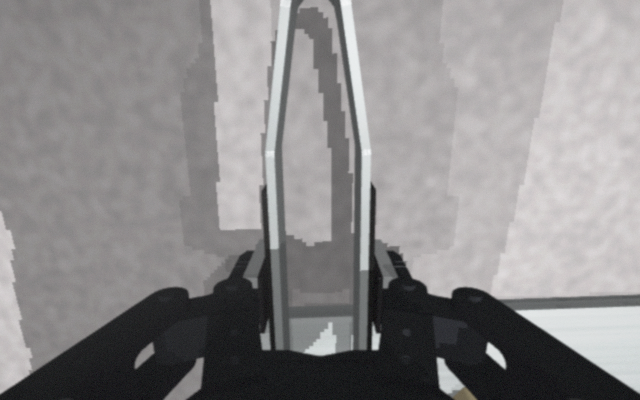

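send_rows(targets="0 0 -0.003 0 0 0 0.03;0 0 -0.006 0 0 0 0.03;0 0 -0.008 0 0 0 0.03;0 0 -0.01 0 0 0 0.03;0 0 -0.01 0 0 0 0.03;0 0 -0.008 0 0 0 0.03;0 0 -0.005 0 0 0 0.03;0 0 0 0 0 0 0.03")

```text
time: 24.8
ee_pos: [0.5048, -0.0053, 0.0337]
ee_rot: [[0.001, 1.0, 0.002], [1.0, -0.001, -0.0], [-0.0, 0.002, -1.0]]
force: [0.4, -0.3, -1.6]
opening: 0.0393
```

Run:
```python
from h import *
s=sense();p=s['ee_pos'];print(p.round(4),s['ee_rot'].round(3).tolist(),s['opening'],s['force'],s['torque'])
sd=get_image("side")
crop(sd,250,130,130,110,6,"s21")
```

```text
[ 0.5048 -0.0053  0.0337] [[0.001, 1.0, 0.002], [1.0, -0.001, -0.0], [-0.0, 0.002, -1.0]] 0.03934022006039735 [ 0.40792057 -0.28206133 -1.55107511] [ 0.00059087 -0.04722829  0.01595772]
```

View pics/s21.png

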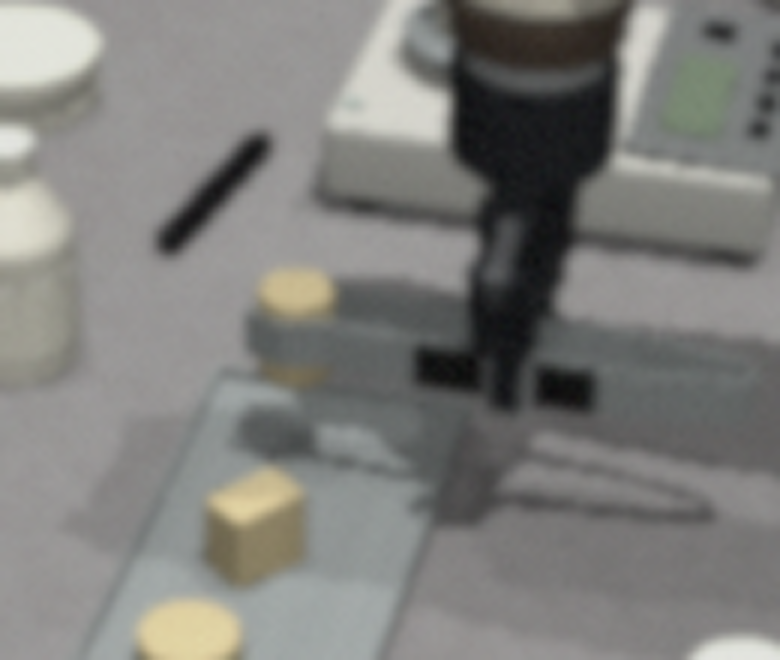

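send_rows(targets="0 0 -0.01 0 0 0 0.03;0 0 -0.02 0 0 0 0.03;0 0 -0.025 0 0 0 0.03;0 0 -0.025 0 0 0 0.03;0 0 -0.025 0 0 0 0.03;0 0 -0.015 0 0 0 0.03;0 0 -0.01 0 0 0 0.03;-0.005 -0.0005 0 0 0 0 0.03")

```text
time: 25.52
ee_pos: [0.5042, -0.0099, 0.164]
ee_rot: [[-0.0, 1.0, 0.003], [1.0, 0.0, 0.0], [0.0, 0.003, -1.0]]
force: [0.5, -0.2, -0.6]
opening: 0.0394
```

send_rows(targets="-0.012 -0.0005 0 0 0 0 0.03;-0.018 -0.001 0 0 0 0 0.03;-0.022 -0.001 0 0 0 0 0.03;-0.022 -0.001 0 0 0 0 0.03;-0.022 -0.001 0 0 0 0 0.03;-0.022 -0.001 0 0 0 0 0.03;-0.022 -0.001 0 0 0 0 0.03;-0.022 -0.001 0 0 0 0 0.03")

```text
time: 26.18
ee_pos: [0.4946, -0.1741, 0.1601]
ee_rot: [[0.001, 1.0, -0.003], [1.0, -0.001, 0.001], [0.001, -0.003, -1.0]]
force: [0.4, -0.7, -1.9]
opening: 0.0395
```

send_rows(targets="-0.022 -0.001 0 0 0 0 0.03;-0.022 -0.001 0 0 0 0 0.03;-0.022 -0.001 0 0 0 0 0.03;-0.022 -0.001 0 0 0 0 0.03;-0.022 -0.0005 0 0 0 0 0.03;-0.018 0 0 0 0 0 0.03;-0.012 0 0 0 0 0 0.03;-0.007 0 0 0 0 0 0.03")

```text
time: 26.85
ee_pos: [0.4901, -0.3209, 0.1603]
ee_rot: [[0.002, 1.0, -0.002], [1.0, -0.002, 0.001], [0.001, -0.002, -1.0]]
force: [1.6, -1.0, -1.3]
opening: 0.0393
```

send_rows(targets="0 0 0 0 0 0 0.03;0 0 0 0 0 0 0.03;0 0 0 0 0 0 0.03;0 0 0 0 0 0 0.03;0 0 0 0 0 0 0.03;0 0 0 0 0 0 0.03;0 0 0 0 0 0 0.03;0 0 0 0 0 0 0.03")

```text
time: 27.52
ee_pos: [0.4914, -0.319, 0.1621]
ee_rot: [[0.0, 1.0, 0.0], [1.0, -0.0, -0.0], [-0.0, 0.0, -1.0]]
force: [0.3, 0.6, -2.1]
opening: 0.0397
```

Run:
```python
from h import *
s=sense();p=s['ee_pos'];print(p.round(4),s['ee_rot'].round(3).tolist(),s['opening'],s['force'],s['qd'].round(4))
sd=get_image("side");t=get_image("top")
crop(sd,280,60,120,110,6,"s22");crop(t,400,130,120,140,5,"t22")
for n,q in [("pot",[.597,-.3205,.138]),("plugtop",p+[.105,-.0015,.049+.018]),("pan",[.597,-.3205,.078])]: print(n,((proj(sd,q)-[280,60]+.4)*6).round(),((proj(t,q)-[400,130]+.4)*5).round())
```

```text
[ 0.4914 -0.319   0.1621] [[0.0, 1.0, 0.0], [1.0, -0.0, -0.0], [-0.0, 0.0, -1.0]] 0.03969371464749329 [ 0.31275457  0.64051791 -2.08898623] [-0.0026  0.0022  0.0017  0.0012  0.0012  0.0009]
pot [308. 344.] [342. 282.]
plugtop [316. 186.] [405. 227.]
pan [304. 443.] [306. 315.]
```

View pics/s22.png

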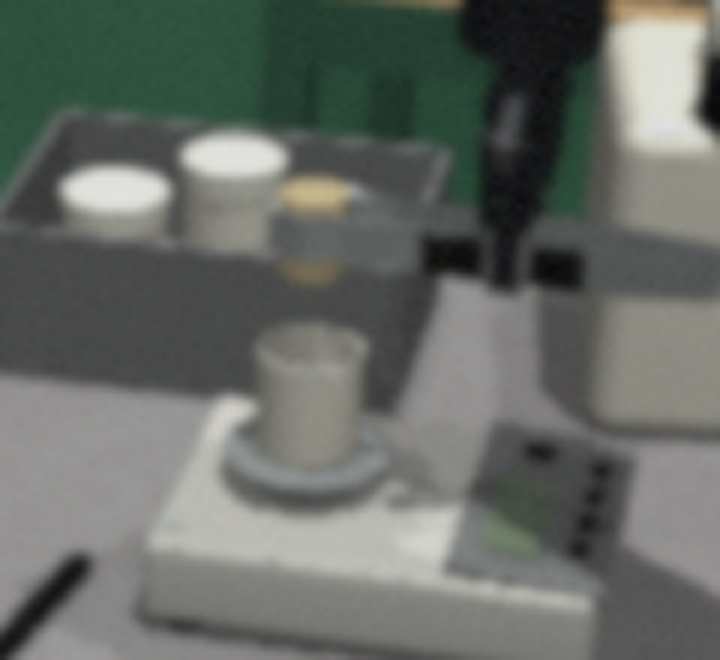

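View pics/t22.png

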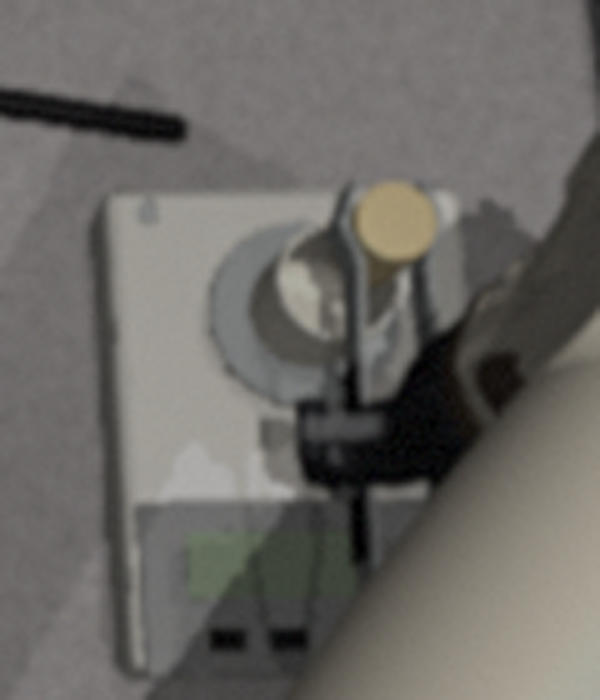

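Run:
```python
from h import *
from scipy.optimize import least_squares
sd=get_image("side");t=get_image("top");print(sense()['ee_pos'])
def tri(us,ut):
    us=np.array(us)/6+[280,60]-.4;ut=np.array(ut)/5+[400,130]-.4
    r=least_squares(lambda q:np.r_[proj(sd,q)-us,proj(t,q)-ut],[.59,-.32,.2]);return r.x.round(4),r.fun.round(2)
print("plugtop",tri((313,193),(396,222)))
print("pot rim",tri((311,345),(341,283)))
```

```text
[ 0.49124098 -0.31922859  0.16198614]
plugtop (array([ 0.5987, -0.3178,  0.2263]), array([-0.41, -0.14,  0.02,  0.3 ]))
pot rim (array([ 0.596 , -0.3197,  0.1383]), array([-0.18, -0.06,  0.01,  0.14]))
```

Run:
```python
from h import *
s=sense();print(s['time'],s['opening'],s['force'].round(2));print(finish_job())
```

```text
27.7167 0.039398737252259404 [-1.15  0.26 -1.16]
the job is handed in; nothing more can be done
None
```

The job is handed in at 27.7 s. The pot stands upright on the balance pan, let go, and the tongs hold the tall wax plug above its mouth. `finish_job()` gave no verdict.

**Last checks (triangulated from the top and side pictures, good to a few mm):**
- **Plug over pot:** the plug is about 3 mm off the pot's axis, and its middle is about 66 mm above the rim.
- **Pot on pan:** the pot is about 1 to 2 mm from the pan's centre and upright.
- **Grip on the plug:** the finger opening held steady at about 39.5 mm, the width expected with the plug in the jaws. I could not measure the force on each jaw directly.
- **Rest of the bench:** no contact or movement of the puck, bar or other items showed in the pictures. I did not measure their positions again at the end.

**One disagreement:** in the pictures the fingertips stand about 38 to 45 mm behind the reported TCP when open and about 24 to 30 mm when closed. The description says 13 mm and 0. I set the grasp heights from the pictures instead, so the reported TCP z went below zero (down to -0.019 m) while the fingers stayed clear of the bench.

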